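Gather and lay up a fuel half-cell in the build tray

ROBOT

A 6-joint arm with a two-finger parallel gripper is mounted at the origin on the work surface. World frame = base frame: x ahead of the robot, y to its left, z up, the work surface at z = 0. Lengths are in m, angles in rad, forces in N, time in s.
With the tool pointing down it reaches from about 0.325 to 0.925 m from the base axis. Payload 3.1 kg.
Tool frame: the origin (TCP) lies midway between the tips of the shut fingers; the grasp point (between the pads) lies 19 mm behind it (grip_depth is the distance from the TCP to the grasp point, in m); z points along the fingers, y is the line along which they close (so a half turn about z gives the same grasp; the last joint's range is limited). The gripper opens to 85 mm and grips with 20 to 120 N. Pads are 22 mm wide; open, the fingers measure 114 mm over their backs; the gripper's body (76 mm by 85 mm) begins 54 mm behind the grasp point. The pads swing forward as they close: fully open they stand 13 mm farther back than shut.
Start: joints at [1.004, 0.217, 1.613, -0, 1.311, -0.112], TCP at [0.275, 0.561, 0.231] pointing down, gripper open.
Joint ranges: [-2.75, 2.75], [-0.78, 2.1], [0.31, 2.55], [-1.13, 4.27], [0.13, 2.63], [-2.58, 2.58]. Speed limits (rad/s): [2.79, 2.79, 3.14, 3.14, 3.14, 3.14].

INTERFACE

Orientations are given as [roll, pitch, yaw] about the fixed x, y, z axes, in that order (R = Rz(yaw) Ry(pitch) Rx(roll)).
In Python, from station import * gives the robot as it stands. The module is installed in compiled form; this text tells all that it offers.
- The arm moves only by the tool drive_tool, never from a script. Its argument "steps" is a list that holds one entry, the list of rows, each a list of 7 numbers: the shift along the tool's x, y, z in mm, then the turn, a rotation vector about the tool's x, y, z in rad, then the opening, from 0 (shut) to 1 (fully open). A call has 1 to 12 rows; each row shifts and turns the commanded pose from where the row before left it, along the tool's axes as they then stand; what a row does not reach is not made up. A row lasts 1/10 s, in which the tool goes at most 50 mm and 8.59 degrees, less where a joint would pass 70% of its speed; a pose out of reach is approached as far as the arm can. A call with a gripper value outside its range is refused whole. The fingers move at their own pace and stop on an object; the grip force is fixed at half the most. Time passes only in rows, so rows that do not move let the fingers close. It gives the time, the measured TCP pose, the force and the opening at its end, in the units of the state.
- observe(): the state, without advancing time (a new reading comes with each control period).
- read_camera(name): name is "side" or "top" or "wrist"; returns a dict with "pixels" (384x512x3 uint8, red, green, blue), "vfov" (degrees; the focal length in pixels is half the picture's height over the tangent of half this angle, whatever the lens; pixels are square), "cx", "cy" (the principal point, pixels), "R" (3x3) and "t" (3): a world point X has camera coordinates R X + t. Camera axes: x right, y down, z forward; pixel columns grow to the right and rows downward; lengths in m; the calibration is good to about 2 mm. The wrist camera is an equidistant fisheye: a pixel r from the principal point sees the ray r / f radians off the axis. A picture is of the moment at which its call begins. There is no depth.
- close_job(): hands the job in, once; it reports no verdict.
The state is a dict: "time_s": time; "joints": joint angles; "qvel": joint speeds; "joint_efforts": joint torques, N m; "eef_pos": TCP position; "tool_rot": TCP orientation; "wrist_force": force on the tool from outside, world axes, zero at the start; "ft_torque": the same for the moment, N m; "width": opening from 0.0 (shut) to 1.0 (fully open).
Only numpy, scipy, OpenCV 4.12 (cv2) and the standard library are available. Lean on these libraries where they do the work, as an engineer would, in place of code of your own. Each camera call takes 0.05 s, during which the arm holds its last target. There are 200 camera calls.

TASK

Gather the four parts of a fuel half-cell into the blue build tray and lay them up there in building order, flat, each centred on the tray with its long side along the tray's long side: first the aluminium end plate, down between the tray's corner blocks, then the white insulator, then the clean copper collector (tab out over either end), and on top the graphite flow-field plate, channels up. Leave the green-spotted collector, the graphite blank without channels and everything else on the bench where they lie.

Things in the scene. Friction and masses are not known exactly. Their poses are not given: they have to be found in the camera images.
- build_tray: Fixed build tray: blue base 126 (x) x 94 (y) x 10 mm with a white L-shaped corner block (6 mm thick, 10 mm high) on each corner. Pocket between the blocks 110 (x) x 78 (y) mm, floor 10 mm and block tops 20 mm above the bench; between blocks the sides are open (66 mm on the long sides, 38 mm at the ends). Origin: centre of the base's underside, on the bench; x along its length, z up.
- end_plate: End plate: bare aluminium, 100 (x) x 68 (y) x 12 mm, four dark bolt holes near its corners and a brass gas fitting (10 mm thick, 12 mm long) on the middle of each short end, 124 mm long over the fittings; about 0.2 kg. Origin at the centre of its underside, z up. Grip across its 68 mm width. Either end may point either way.
- insulator: Insulator: plain white plastic plate, 80 (x) x 62 (y) x 6 mm, about 65 g. Origin at the centre of its underside, z up. Grip it across its 62 mm width.
- collector: Clean current collector: bright copper plate 72 (x) x 58 (y) x 5 mm with a tab 24 mm long, 20 mm wide (a hole in it) continuing from the middle of its +x end; about 0.2 kg. Origin: centre of the underside of the 72 x 58 plate (tab not counted), z up; centre of mass 5 mm towards the tab. Grip across its 58 mm width. Centre it by the 72 x 58 plate; the tab may point to either end.
- flow_plate: Flow-field plate: black graphite, 72 (x) x 58 (y) x 10 mm, with a light grey serpentine of channels machined in its upper face (channels up at the start); about 80 g. Origin at the centre of its underside, z up. Grip it across its 58 mm width.
- corroded_collector: Look-alike, to be left: a copper collector of the same shape and size as the clean one but with green corrosion spots on its face. Origin and axes as the clean one's.
- graphite_blank: Look-alike, to be left: an unmachined black graphite plate, 72 (x) x 58 (y) x 10 mm, plain black on top without channels. Origin at the centre of its underside, z up. 
- bolt_pot: Bystander: orange open pot with a few steel bolts in it, 56 mm across, 40 mm tall. Origin at the centre of its underside, z up. 
- multimeter: Bystander: yellow and black handheld multimeter lying on its back, 78 (x) x 150 (y) mm, 42 mm tall at its dial. Origin at the centre of its underside, z up. 
- screwdriver: Bystander: screwdriver with a red handle, 200 mm long, 26 mm thick, lying along its x, handle to -x. Origin on the bench under the middle of its length.
There are look-alikes about, which are no part of the job. There is more than one size of the end_plate; the job needs the middle-sized.

How it is judged:
By the outcome, as a careful person would: the job done as asked, in the order asked, and still so for the second after the job is handed in, with the robot touching nothing.
It also fails if it takes over 102 s, if anything falls off the work surface, if the arm or the gripper's body presses on something with over 40 N, if the wrist force passes 120 N, or if a joint passes its speed limit or range.

## Working session

There is one attempt and no reset: what is moved stays moved. The work goes in short steps, Python scripts to look and compute and a tool call to move; the robot and the scene stay as the last step left them, time stands still between calls to the robot, and variables do not carry over. Pictures are saved under pics/ and viewed, on a budget of 14 in all, crops included, one or two more only if the job needs it, and the job is handed in when it is done.

Besides the shell and the picture viewer there is one more tool, called after ">>>" as name([rows], argument=value, ...), one row to a line, values as JSON. drive_tool: Moves the arm, as the interface text tells. Its arguments: {"type":"object","properties":{"steps":{"type":"array"}},"required":["steps"]}

```bash
mkdir -p pics
cat > h.py <<'E'
from station import *
import numpy as np, cv2
def cam(n):
    c=read_camera(n); c['f']=c['pixels'].shape[0]/2/np.tan(np.radians(c['vfov'])/2); return c
def save(c,fn,s=1.5):
    cv2.imwrite('pics/'+fn,cv2.resize(c['pixels'][:,:,::-1],None,fx=s,fy=s,interpolation=cv2.INTER_CUBIC))
def ray(c,uv,z,fish=False):
    uv=np.atleast_2d(uv).astype(float); a=(uv-[c['cx'],c['cy']])/c['f']
    if fish:
        r=np.linalg.norm(a,axis=1)+1e-12
        d=np.c_[a*(np.sin(r)/r)[:,None],np.cos(r)]
    else: d=np.c_[a,np.ones(len(a))]
    R=np.array(c['R']);t=np.array(c['t']); o=-R.T@t; D=d@R
    return (o+D*((z-o[2])/D[:,2])[:,None])[:,:2]
def o(): 
    s=observe(); print({k:np.round(s[k],4) for k in('time_s','joints','eef_pos','tool_rot','wrist_force','width')})
E
python3 - <<'E'
from h import *
o()
for n in('top','side','wrist'):
    c=cam(n); save(c,n+'0.png'); np.savez(n+'0.npz',**c); print(n,c['f'],-np.array(c['R']).T@c['t'])
E
```

```text
{'time_s': np.float64(0.0), 'joints': array([ 1.0038,  0.2178,  1.615 , -0.    ,  1.3113, -0.1122]), 'eef_pos': array([0.2741, 0.5608, 0.23  ]), 'tool_rot': array([-3.1392e+00, -3.0000e-04,  2.6868e+00]), 'wrist_force': array([-0.2092, -1.0271,  0.3991]), 'width': np.float64(0.9986)}
top 430.87978451065953 [ 0.24881157 -0.02267036  1.20655952]
side 471.72966481480296 [-0.13923761 -1.08240469  0.77499494]
wrist 297.3186396354542 [0.20464158 0.59524104 0.37313425]
```

View pics/top0.png

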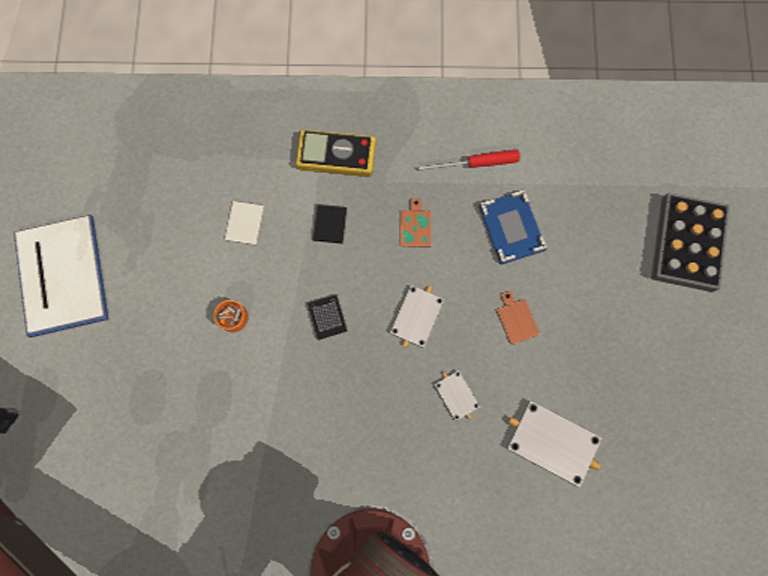

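View pics/side0.png

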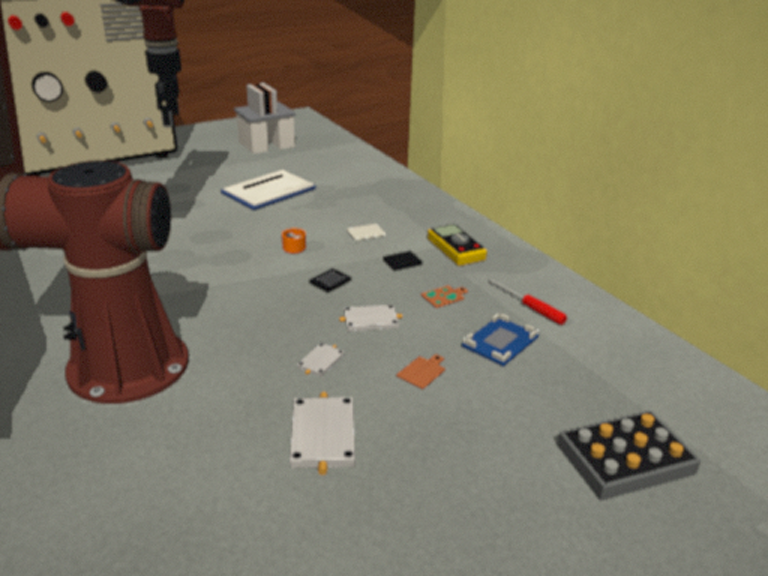

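The top view (1.5× scale) shows these positions:

| Thing | Pixel position |
|---|---|
| Tray | (512,226) |
| Middle-sized end plate | (416,316) |
| Insulator | (244,222) |
| Clean collector | (517,320), tab up |
| Flow plate | (326,316) |
| Blank | (330,223) |
| Spotted collector | (416,228) |

The side view agrees. Next I'll measure them.

```bash
cat > m.py <<'E'
from h import *
def lab(img): return cv2.cvtColor(img,cv2.COLOR_RGB2HSV).astype(int)
def masks(img,n):
    H=lab(img); h,s,v=H[...,0],H[...,1],H[...,2]
    return {'light':(s<60)&(v>170),'copper':(h<20)&(s>110)&(v>80),'black':(v<75),'blue':(h>95)&(h<125)&(s>110)}[n]
def find(c,seed,m,z,half=40,fish=False,open_=3,close=3):
    M=masks(c['pixels'],m).astype(np.uint8)*255
    x,y=map(int,seed); B=np.zeros_like(M); B[max(0,y-half):y+half,max(0,x-half):x+half]=255; M&=B
    if close: M=cv2.morphologyEx(M,cv2.MORPH_CLOSE,np.ones((close,close)))
    if open_: M=cv2.morphologyEx(M,cv2.MORPH_OPEN,np.ones((open_,open_)))
    C,_=cv2.findContours(M,cv2.RETR_EXTERNAL,cv2.CHAIN_APPROX_NONE)
    k=max(C,key=cv2.contourArea).reshape(-1,2)
    P=ray(c,k,z,fish)*1000
    (ctr,wh,a)=cv2.minAreaRect(P.astype(np.float32))
    if wh[0]<wh[1]: wh=wh[::-1]; a+=90
    a=(a+90)%180-90
    return np.round(ctr,1),np.round(wh,1),round(a,1)
E
python3 - <<'E'
from m import *
c=cam('top')
for n,s,m,z,op in [('tray',(341,151),'blue',.010,3),('plate',(277,211),'light',.012,3),('insul',(163,148),'light',.006,3),('coll',(345,215),'copper',.005,3),('collbody',(345,215),'copper',.005,21),('flow',(217,211),'black',.010,1)]:
    print(n,*find(c,s,m,z,half=28 if n!='tray' else 34,open_=op,close=7 if n=='flow' else 3))
E
```

```text
tray [ 627.5 -257.8] [125.2  92.3] 18.6
plate [450.6 -76.1] [98.5 68. ] -22.8
insul [630.  260.2] [79.5 63.8] -8.2
coll [ 454.8 -261.3] [95.  57.9] 21.1Traceback (most recent call last):
  File "<stdin>", line 4, in <module>
  File "m.py", line 12, in find
    k=max(C,key=cv2.contourArea).reshape(-1,2)
      ~~~^^^^^^^^^^^^^^^^^^^^^^^
ValueError: max() iterable argument is empty
```

>>> drive_tool([
  [[-30, -34, 0, 0, 0, 0, 1], [-34, -38, 0, 0, 0, 0, 1], [-34, -38, 0, 0, 0, 0, 1], [-34, -38, 0, 0, 0, 0, 1], [-34, -38, 0, 0, 0, 0, 1], [-34, -38, 0, 0, 0, 0, 1], [-34, -38, 0, 0, 0, 0, 1], [-34, -38, 0, 0, 0, 0, 1], [-34, -38, 0, 0, 0, 0, 1], [-34, -38, 0, 0, 0, 0, 1], [-34, -38, 0, 0, 0, 0, 1], [-34, -40, 0, 0, 0, 0, 1]],
])

```text
time_s: 1.4
eef_pos: [0.4349, -0.0139, 0.2315]
tool_rot: [3.141, 0.001, 2.686]
wrist_force: [-0.3, 0.2, -0.1]
width: 0.999
```

```bash
cat >> h.py <<'E'
from scipy.spatial.transform import Rotation as Ro
def go(x,y,z,yaw):
    "mm, deg: shift in tool axes, then turn about tool z"
    s=observe(); R=Ro.from_euler('xyz',s['tool_rot']); p=np.array(s['eef_pos'])*1000
    T=Ro.from_euler('xyz',[np.pi,0,np.radians(yaw)])
    print('shift',np.round(R.inv().apply(np.array([x,y,z])-p),1),'turn',np.round((R.inv()*T).as_rotvec(),3))
E
python3 - <<'E'
from m import *
o(); go(450.6,-76.1,150,157.2)
c=cam('wrist'); save(c,'w1.png'); print(np.round(-np.array(c['R']).T@c['t'],3),np.round(c['R'],2).tolist(),c['cx'],c['cy'])
E
```

```text
{'time_s': np.float64(1.4), 'joints': array([-1.9380e-01, -2.0820e-01,  2.0397e+00,  3.0000e-04,  1.3090e+00,
       -1.3095e+00]), 'eef_pos': array([ 0.4349, -0.0139,  0.2315]), 'tool_rot': array([3.1410e+00, 1.0000e-03, 2.6865e+00]), 'wrist_force': array([-0.2553,  0.199 , -0.0835]), 'width': np.float64(0.9987)}
shift [-41.4 -49.   81.5] turn [ 0.001  0.001 -0.057]
[0.365 0.02  0.374] [[0.44, 0.9, 0.0], [0.86, -0.42, 0.3], [0.27, -0.13, -0.95]] 259.7351914968749 193.19339291870838
```

View pics/w1.png

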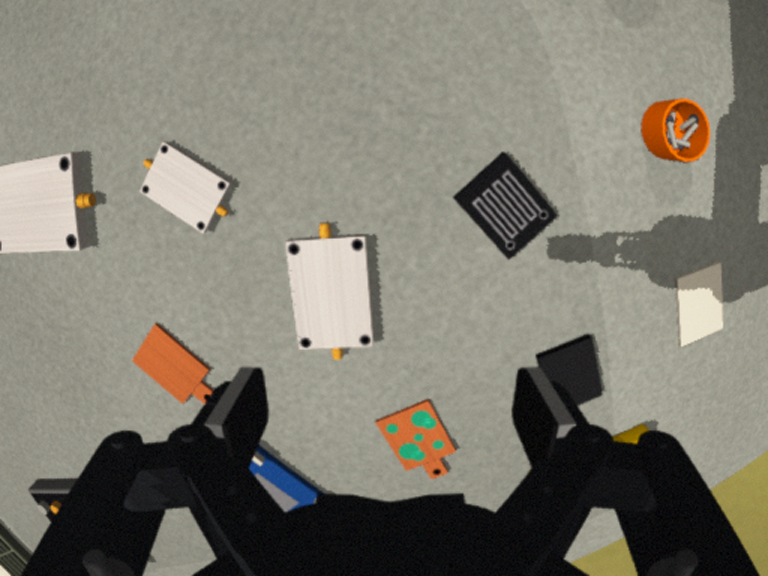

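The wrist view (1.5×) shows the middle end plate at (331,293), the flow plate with its serpentine at (505,205) and the clean collector at (173,363). I'll measure these by wrist as well.

Run:
```python
from m import *
c=cam('wrist')
print('plate',*find(c,(221,195),'light',.012,half=48,fish=True,open_=5))
print('flow',*find(c,(337,137),'black',.010,half=38,fish=True,close=9))
```

```text
plate [450.5 -79.6] [101.5  67.7] -22.9
flow [446.  90.] [73.6 58.5] 17.7
```

>>> drive_tool([
  [[-14, -16, 20, 0, 0, 0, 1], [-14, -16, 30, 0, 0, 0, 1], [-13, -17, 31, 0, 0, -0.057, 1], [0, 0, 0, 0, 0, 0, 0.88], [0, 0, 0, 0, 0, 0, 0.88]],
])

```text
time_s: 2.0
eef_pos: [0.4493, -0.073, 0.1497]
tool_rot: [3.141, -0.003, 2.742]
wrist_force: [0.1, -0.0, 0.9]
width: 0.877
```

Run:
```python
from m import *
o()
c=cam('wrist'); save(c,'w2.png')
```

```text
{'time_s': np.float64(2.0), 'joints': array([-3.1600e-01, -6.0400e-02,  2.0727e+00,  8.0000e-04,  1.1319e+00,
       -1.4880e+00]), 'eef_pos': array([ 0.4493, -0.073 ,  0.1497]), 'tool_rot': array([ 3.1411e+00, -2.7000e-03,  2.7424e+00]), 'wrist_force': array([ 0.0615, -0.0228,  0.8797]), 'width': np.float64(0.8771)}
```

View pics/w2.png

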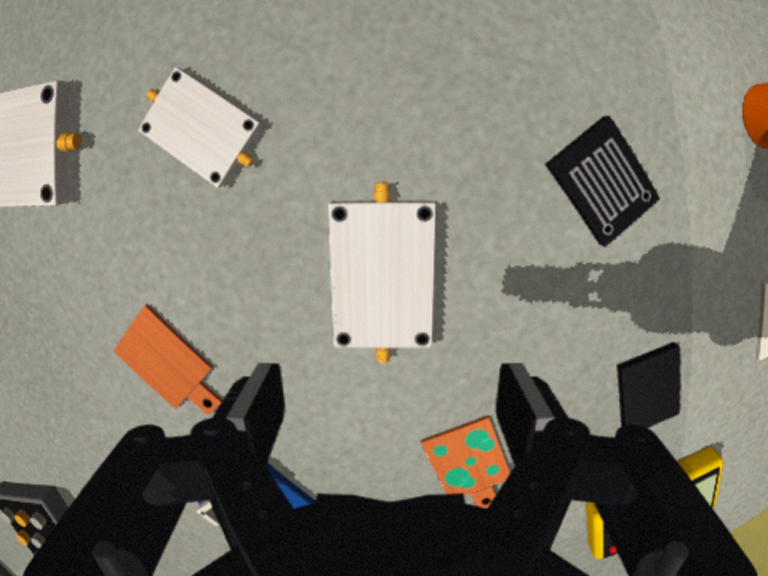

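The view is clear and the plate sits between the fingers. I'll refine its position once from here.

Run:
```python
from m import *
c=cam('wrist')
p,w,a=find(c,(255,183),'light',.012,half=60,fish=True,open_=5);print(p,w,a); go(p[0],p[1],5,a+180)
```

```text
[451.6 -80.4] [102.8  68.5] -22.8
shift [ -3.2  -6.5 146.7] turn [0.001 0.002 0.   ]
```

>>> drive_tool([
  [[-3, -5, 20, 0, 0, 0, 0.9], [0, 0, 30, 0, 0, 0, 0.9], [0, 0, 40, 0, 0, 0, 0.9], [0, 0, 35, 0, 0, 0, 0.9], [0, 0, 15, 0, 0, 0, 0.9], [0, 0, 0, 0, 0, 0, 0.9], [0, 0, 2, 0, 0, 0, 0.9], [0, 0, 2, 0, 0, 0, 0.9]],
])

```text
time_s: 2.9
eef_pos: [0.4532, -0.08, 0.0084]
tool_rot: [3.141, 0.005, 2.744]
wrist_force: [-0.9, -1.0, -0.9]
width: 0.901
```

>>> drive_tool([
  [[0, 0, 1, 0, 0, 0, 0.88], [0, 0, 1, 0, 0, 0, 0.88], [0, 0, 1, 0, 0, 0, 0.88]],
])

```text
time_s: 3.2
eef_pos: [0.4514, -0.0799, 0.0039]
tool_rot: [3.141, 0.001, 2.744]
wrist_force: [-0.1, 0.0, 1.1]
width: 0.877
```

>>> drive_tool([
  [[0, 0, 2, 0, 0, 0, 0.88], [0, 0, 2, 0, 0, 0, 0.88], [0, 0, 2, 0, 0, 0, 0.88], [0, 0, 1, 0, 0, 0, 0.88], [0, 0, 1, 0, 0, 0, 0.88], [0, 0, 0, 0, 0, 0, 0.88]],
])

```text
time_s: 3.8
eef_pos: [0.4507, -0.0796, -0.0049]
tool_rot: [-3.142, -0.0, 2.744]
wrist_force: [0.4, -0.7, 0.4]
width: 0.88
```

Run:
```python
from m import *
o(); c=cam('wrist'); save(c,'w3.png')
```

```text
{'time_s': np.float64(3.8), 'joints': array([-0.3284,  0.2253,  2.131 ,  0.    ,  0.7857, -1.5014]), 'eef_pos': array([ 0.4507, -0.0796, -0.0049]), 'tool_rot': array([-3.1416e+00, -4.0000e-04,  2.7438e+00]), 'wrist_force': array([ 0.3622, -0.688 ,  0.3968]), 'width': np.float64(0.8802)}
```

View pics/w3.png

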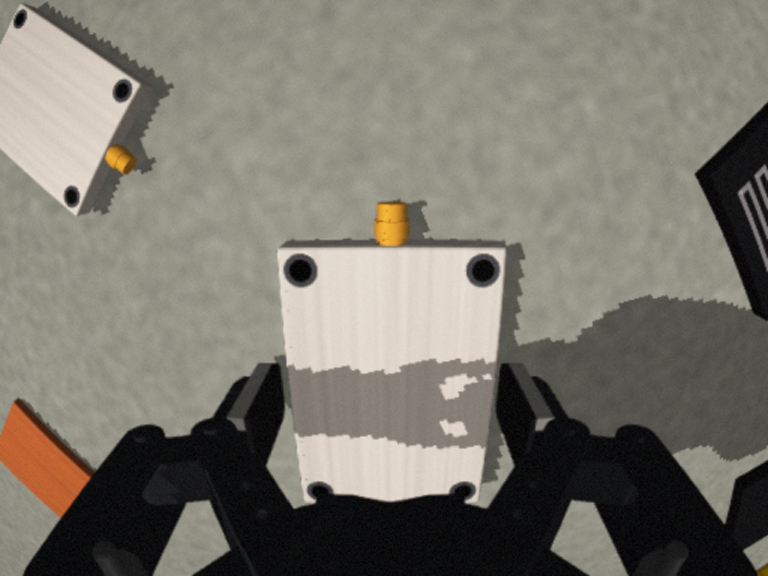

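The plate lies between the pads, spanning about (285..500, 400), so I'll close.

>>> drive_tool([
  [[0, 0, 0, 0, 0, 0, 0.8], [0, 0, 0, 0, 0, 0, 0.7], [0, 0, 0, 0, 0, 0, 0.5], [0, 0, 0, 0, 0, 0, 0.5], [0, 0, -5, 0, 0, 0, 0.5], [0, 0, -15, 0, 0, 0, 0.5], [0, 0, -25, 0, 0, 0, 0.5], [0, 0, -25, 0, 0, 0, 0.5], [0, 0, 0, 0, 0, 0, 0.5]],
])

```text
time_s: 4.75
eef_pos: [0.4539, -0.0807, 0.0685]
tool_rot: [3.141, 0.008, 2.744]
wrist_force: [0.5, -0.2, -1.8]
width: 0.776
```

Run:
```python
from m import *
o(); c=cam('wrist'); save(c,'w4.png'); 
go(627.5,-257.8,90,198.6)
for n,s,z in[('tray',(341,151),.010)]: print(*find(cam('top'),s,'blue',z,half=34))
```

```text
{'time_s': np.float64(4.75), 'joints': array([-3.2840e-01,  7.8300e-02,  2.1138e+00, -1.0000e-04,  9.4180e-01,
       -1.5014e+00]), 'eef_pos': array([ 0.4539, -0.0807,  0.0685]), 'tool_rot': array([3.1411, 0.0078, 2.7439]), 'wrist_force': array([ 0.5068, -0.2156, -1.7753]), 'width': np.float64(0.7763)}
shift [-230.3  -95.9  -22.2] turn [-0.001  0.004 -0.722]
[ 627.5 -257.8] [125.2  92.3] 18.6
```

View pics/w4.png

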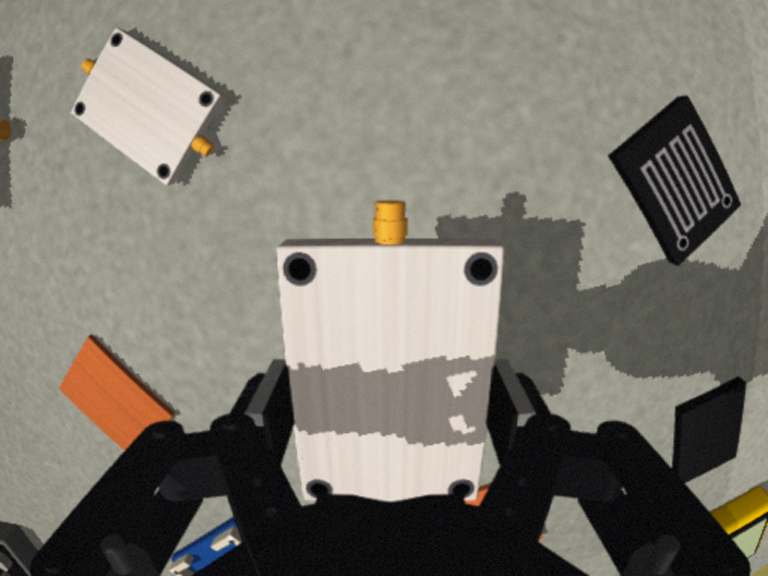

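The plate is held level between the pads. I'll hover beyond the tray so the wrist camera sees it.

>>> drive_tool([
  [[-20, -2, -30, 0, 0, 0, 0.5], [-40, -3, -28, 0, 0, 0, 0.5], [-42, -3, -24, 0, 0, 0, 0.5], [-42, -3, -24, 0, 0, 0, 0.5], [-42, -3, -20, 0, 0, 0, 0.5], [-42, -3, -18, 0, 0, 0, 0.5], [-42, -4, -16, 0, 0, 0, 0.5], [-40, -3, 0, 0, 0, 0, 0.5], [0, 0, 0, 0, 0, -0.14, 0.5], [0, 0, 0, 0, 0, -0.145, 0.5], [0, 0, 0, 0, 0, -0.145, 0.5], [0, 0, 0, 0, 0, -0.145, 0.5]],
])

```text
time_s: 6.05
eef_pos: [0.7261, -0.2215, 0.2205]
tool_rot: [3.138, -0.005, -2.959]
wrist_force: [-0.9, 0.5, -1.8]
width: 0.773
```

>>> drive_tool([
  [[0, 0, 0, 0, 0, -0.144, 0.5], [0, 0, 0, 0, 0, 0, 0.5]],
])

```text
time_s: 6.25
eef_pos: [0.7261, -0.2214, 0.2211]
tool_rot: [3.138, -0.004, -2.821]
wrist_force: [-0.8, -0.3, -1.9]
width: 0.777
```

Run:
```python
from m import *
o(); c=cam('wrist'); save(c,'w5.png'); np.savez('w5.npz',**c)
```

```text
{'time_s': np.float64(6.25), 'joints': array([-3.8830e-01,  5.0920e-01,  1.2517e+00, -1.0000e-04,  1.3864e+00,
       -2.2800e+00]), 'eef_pos': array([ 0.7261, -0.2214,  0.2211]), 'tool_rot': array([ 3.1379, -0.0043, -2.8207]), 'wrist_force': array([-0.8376, -0.3295, -1.9085]), 'width': np.float64(0.7767)}
```

View pics/w5.png

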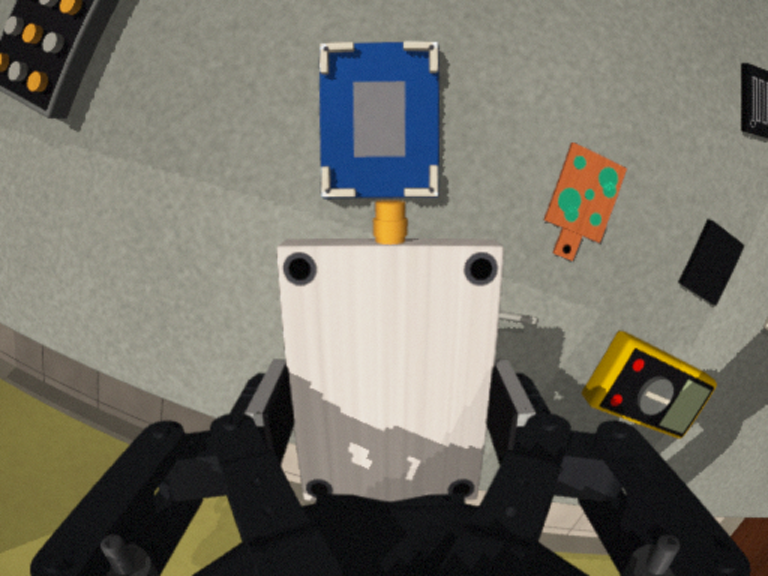

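The tray is fully visible at (380,119), nearly aligned with the held plate. I'll measure its outline, the grey pad, and the plate in hand.

Run:
```python
from m import *
c=dict(np.load('w5.npz'))
# base+blocks hull: blue plus white near
H=lab(c['pixels']);h,s,v=H[...,0],H[...,1],H[...,2]
p,w,a=find(c,(253,79),'blue',.010,half=54,fish=True); print('tray blue',p,w,a)
g=((s<45)&(v>90)&(v<170)); B=np.zeros_like(g);B[50:108,228:276]=1
k=np.argwhere(g&B)[:,::-1]; print('pad',len(k),ray(c,k,.010,True).mean(0)*1000)
# held plate top: in tool axes; top face z = tcp z + d ; fit width 68
ob=observe();P=np.array(ob['eef_pos'])*1000
R=Ro.from_euler('xyz',ob['tool_rot']).as_matrix()
K=[(300,269),(480,269),(319,489),(461,489)]
for z in(15,17,19): 
    q=ray(c,np.array(K)/1.5,(P[2]+z)/1000,True)*1000
    loc=np.c_[q,np.full(4,P[2]+z)]-P
    print(z,np.round(loc@R,1).tolist())
```

```text
tray blue [ 627.7 -262. ] [125.  93.] 18.6
pad 1659 [ 627.88266806 -261.89868097]
15 [[43.7, -26.6, -14.9], [43.7, 27.4, -14.7], [-42.6, -26.6, -15.2], [-42.7, 27.8, -15.1]]
17 [[44.2, -26.2, -16.9], [44.2, 27.0, -16.7], [-40.7, -26.2, -17.2], [-40.8, 27.3, -17.1]]
19 [[44.7, -25.8, -18.9], [44.8, 26.5, -18.7], [-38.9, -25.7, -19.2], [-39.0, 26.9, -19.1]]
```

Run:
```python
from h import *
go(628.9,-262.2,50,198.6)
```

```text
shift [104.5  -8.7 172.1] turn [ 0.003 -0.004 -0.006]
```

>>> drive_tool([
  [[20, -2, 10, 0, 0, -0.006, 0.5], [30, -2, 20, 0.002, -0.003, 0, 0.5], [30, -2, 35, 0, 0, 0, 0.5], [24, -3, 40, 0, 0, 0, 0.5], [0, 0, 40, 0, 0, 0, 0.5], [0, 0, 26, 0, 0, 0, 0.5], [0, 0, 0, 0, 0, 0, 0.5], [0, 0, 0, 0, 0, 0, 0.5]],
])

```text
time_s: 7.1
eef_pos: [0.6317, -0.2636, 0.0532]
tool_rot: [-3.141, 0.002, -2.816]
wrist_force: [0.7, 0.4, -1.4]
width: 0.77
```

Run:
```python
from h import *
o();go(628.9,-262.2,8,198.6)
```

```text
{'time_s': np.float64(7.1), 'joints': array([-4.9810e-01,  5.2290e-01,  1.5680e+00,  1.0000e-03,  1.0491e+00,
       -2.3951e+00]), 'eef_pos': array([ 0.6317, -0.2636,  0.0532]), 'tool_rot': array([-3.1410e+00,  1.7000e-03, -2.8159e+00]), 'wrist_force': array([ 0.6688,  0.3575, -1.4163]), 'width': np.float64(0.7704)}
shift [ 2.3  2.2 45.2] turn [-0.001  0.002  0.001]
```

>>> drive_tool([
  [[2, 2, 12, 0, 0, 0, 0.5], [0, 0, 14, 0, 0, 0, 0.5], [0, 0, 10, 0, 0, 0, 0.5], [0, 0, 5, 0, 0, 0, 0.5], [0, 0, 2, 0, 0, 0, 0.5], [0, 0, 1, 0, 0, 0, 0.5], [0, 0, 0, 0, 0, 0, 0.5]],
])

```text
time_s: 7.8
eef_pos: [0.6301, -0.2628, 0.0104]
tool_rot: [-3.139, 0.003, -2.814]
wrist_force: [0.3, -0.5, -2.2]
width: 0.773
```

>>> drive_tool([
  [[0, 0, 1, 0, 0, 0, 0.5], [0, 0, 1, 0, 0, 0, 0.5], [0, 0, 0, 0, 0, 0, 0.5]],
])

```text
time_s: 8.1
eef_pos: [0.6299, -0.2627, 0.0083]
tool_rot: [-3.139, 0.003, -2.814]
wrist_force: [-0.4, 0.1, -1.9]
width: 0.775
```

Run:
```python
from h import *
o();go(628.9,-262.2,5.1,198.6); c=cam('wrist'); save(c,'w6.png')
```

```text
{'time_s': np.float64(8.1), 'joints': array([-4.9830e-01,  5.7970e-01,  1.5825e+00,  1.0000e-03,  9.7580e-01,
       -2.3968e+00]), 'eef_pos': array([ 0.6299, -0.2627,  0.0083]), 'tool_rot': array([-3.1395e+00,  3.1000e-03, -2.8145e+00]), 'wrist_force': array([-0.4097,  0.0682, -1.944 ]), 'width': np.float64(0.7749)}
shift [0.8 0.8 3.2] turn [-0.002  0.003  0.002]
```

View pics/w6.png

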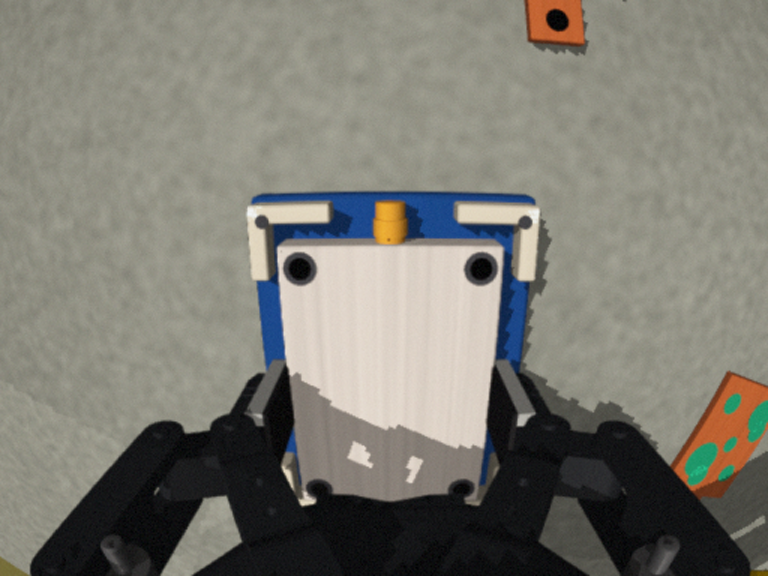

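The plate is between the corner blocks with even side gaps (plate 280–503, blocks inner 272–514). I'll lower it and release.

>>> drive_tool([
  [[0.5, 0.5, 1, 0, 0.002, 0, 0.5], [0, 0, 1, 0, 0, 0, 0.5], [0, 0, 1, 0, 0, 0, 0.5], [0, 0, 0.5, 0, 0, 0, 0.5], [0, 0, 0, 0, 0, 0, 0.5]],
])

```text
time_s: 8.65
eef_pos: [0.6292, -0.2623, 0.0061]
tool_rot: [-3.14, 0.0, -2.814]
wrist_force: [-3.6, 1.9, 5.1]
width: 0.775
```

Run:
```python
from h import *
o()
```

```text
{'time_s': np.float64(8.65), 'joints': array([-4.9760e-01,  5.8280e-01,  1.5826e+00, -7.0000e-04,  9.7500e-01,
       -2.3953e+00]), 'eef_pos': array([ 0.6292, -0.2623,  0.0061]), 'tool_rot': array([-3.1403e+00,  4.0000e-04, -2.8143e+00]), 'wrist_force': array([-3.6394,  1.8635,  5.0642]), 'width': np.float64(0.7748)}
```

>>> drive_tool([
  [[0, 0, 0, 0, 0, 0, 0.8], [0, 0, 0, 0, 0, 0, 0.92], [0, 0, 0, 0, 0, 0, 0.92], [0, 0, -10, 0, 0, 0, 0.92], [0, 0, -30, 0, 0, 0, 0.92], [0, 0, -40, 0, 0, 0, 0.9], [0, 0, -40, 0, 0, 0, 0.9], [0, 0, -24, 0, 0, 0, 0.9], [-10, 30, 0, 0, 0, 0, 0.9], [-15, 45, 0, 0, 0, 0, 0.9], [-15, 45, 0, 0, 0, 0, 0.9], [-15, 45, 0, 0, 0, 0, 0.9]],
])

```text
time_s: 9.85
eef_pos: [0.6281, -0.0869, 0.1494]
tool_rot: [-3.139, 0.002, -2.815]
wrist_force: [0.5, 0.2, 0.3]
width: 0.9
```

>>> drive_tool([
  [[-15, 45, 0, 0, 0, 0, 0.9], [-15, 45, 0, 0, 0, 0, 0.9], [-15, 45, 0, 0, 0, 0, 0.9], [-15, 45, 0, 0, 0, 0, 0.9], [-15, 45, 0, 0, 0, 0, 0.9], [-15, 45, 0, 0, 0, 0, 0.9], [-15, 40, 0, 0, 0, 0, 0.9], [0, 0, 0, 0, 0, 0.12, 0.88], [0, 0, 0, 0, 0, 0.12, 0.86], [0, 0, 0, 0, 0, 0.12, 0.82], [0, 0, 0, 0, 0, 0.108, 0.82], [0, 0, 0, 0, 0, 0, 0.82]],
])

```text
time_s: 11.05
eef_pos: [0.628, 0.2393, 0.1486]
tool_rot: [-3.141, 0.003, 3.001]
wrist_force: [-0.1, -0.2, -0.4]
width: 0.819
```

Run:
```python
from m import *
o(); c=cam('wrist'); save(c,'w7.png')
try:
    p,w,a=find(c,(260,183),'light',.006,half=70,fish=True,open_=5);print(p,w,a); go(p[0],p[1],10,a+180)
except Exception as e: print(e)
```

```text
{'time_s': np.float64(11.05), 'joints': array([ 0.2605,  0.3876,  1.5597, -0.0021,  1.1924, -1.169 ]), 'eef_pos': array([0.628 , 0.2393, 0.1486]), 'tool_rot': array([-3.1406e+00,  2.6000e-03,  3.0012e+00]), 'wrist_force': array([-0.0628, -0.1789, -0.3628]), 'width': np.float64(0.8185)}
[627.3 256.4] [84.8 63.8] -8.3
shift [  3.5  17.1 138.5] turn [-0.001  0.003  0.006]
```

View pics/w7.png

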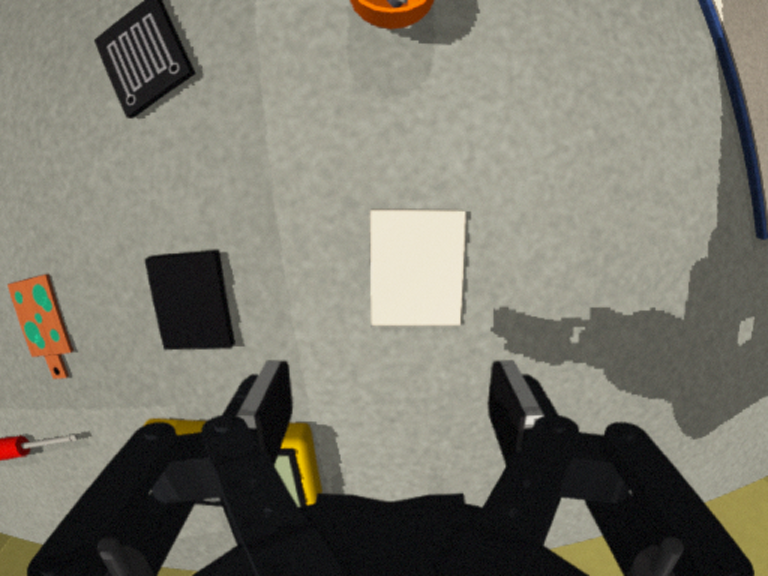

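The insulator is at (418,268) and unobstructed. Descending over it.

>>> drive_tool([
  [[3, 10, 20, 0, 0, 0.006, 0.82], [0, 7, 35, 0, 0, 0, 0.82], [0, 0, 40, 0, 0, 0, 0.82], [0, 0, 32, 0, 0, 0, 0.82], [0, 0, 12, 0, 0, 0, 0.82], [0, 0, 6, 0, 0, 0, 0.82], [0, 0, 0, 0, 0, 0, 0.82]],
])

```text
time_s: 11.8
eef_pos: [0.6281, 0.2562, 0.0033]
tool_rot: [-3.141, 0.002, 2.995]
wrist_force: [0.0, -0.6, -0.2]
width: 0.821
```

Run:
```python
from m import *
o(); c=cam('wrist'); save(c,'w8.png')
p,w,a=find(c,(260,230),'light',.006,half=110,fish=True,open_=5);print(p,w,a); go(p[0],p[1],-3.5,a+180)
```

```text
{'time_s': np.float64(11.8), 'joints': array([ 0.2848,  0.5809,  1.5922, -0.0024,  0.9668, -1.1384]), 'eef_pos': array([0.6281, 0.2562, 0.0033]), 'tool_rot': array([-3.1405e+00,  2.4000e-03,  2.9953e+00]), 'wrist_force': array([ 0.0434, -0.6242, -0.1638]), 'width': np.float64(0.8212)}
[609.5 259.9] [61.5 39.1] 81.7
shift [19.8  0.6  7.9] turn [-0.003  0.003 -1.572]
```

View pics/w8.png

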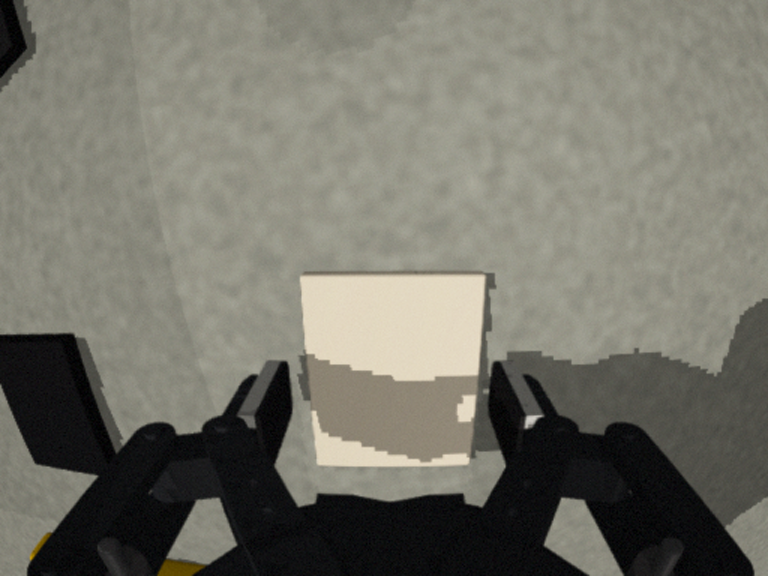

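The insulator is centred between the pads, with corners at (302,273), (488,273), (317,465) and (470,465). I'll grip it and compute the in-hand offset.

>>> drive_tool([
  [[0, 0, 3, 0, 0, 0, 0.82], [0, 0, 2, 0, 0, 0, 0.82], [0, 0, 1.5, 0, 0, 0, 0.82], [0, 0, 0, 0, 0, 0, 0.82]],
])

```text
time_s: 12.25
eef_pos: [0.6276, 0.2561, -0.0035]
tool_rot: [-3.14, 0.002, 2.995]
wrist_force: [-0.4, 0.6, 0.2]
width: 0.824
```

```bash
cat >> h.py <<'E'
def corners(c,K,z,P=None,s=1.5):
    ob=observe(); R=Ro.from_euler('xyz',ob['tool_rot']).as_matrix(); p=np.array(ob['eef_pos'])*1000
    q=ray(c,np.array(K)/s,z/1000,True)*1000
    L=(np.c_[q,np.full(len(q),z)]-p)@R
    print('world',np.round(q.mean(0),1),'tool',np.round(L.mean(0),1),np.round(L,1).tolist())
E
python3 - <<'E'
from h import *
o(); c=cam('wrist'); save(c,'w9.png')
K=[(302,273),(488,273),(317,465),(470,465)]
import cv2
c0=c.copy(); R=np.array(c['R']); ctr=-R.T@c['t']+np.array([0,0,0.0033-observe()['eef_pos'][2]]); c0['t']=-R@ctr
corners(c0,K,6)
E
```

```text
{'time_s': np.float64(12.25), 'joints': array([ 0.2849,  0.5902,  1.5933, -0.0024,  0.9568, -1.1378]), 'eef_pos': array([ 0.6276,  0.2561, -0.0035]), 'tool_rot': array([-3.1404e+00,  2.0000e-03,  2.9949e+00]), 'wrist_force': array([-0.3639,  0.6312,  0.1902]), 'width': np.float64(0.8235)}
world [629.1 257.8] tool [-1.3  1.9 -9.5] [[38.9, -28.8, -9.6], [38.9, 32.8, -9.6], [-41.5, -29.3, -9.4], [-41.6, 32.8, -9.5]]
```

>>> drive_tool([
  [[0, 2, 0, 0, 0, 0, 0.8], [0, 0, 0, 0, 0, 0, 0.7], [0, 0, 0, 0, 0, 0, 0.5], [0, 0, 0, 0, 0, 0, 0.5], [0, 0, 0, 0, 0, 0, 0.5]],
])

```text
time_s: 12.8
eef_pos: [0.6285, 0.2585, -0.0028]
tool_rot: [-3.141, 0.003, 2.995]
wrist_force: [-1.7, 0.4, 4.7]
width: 0.693
```

Run:
```python
from h import *
o()
```

```text
{'time_s': np.float64(12.8), 'joints': array([ 0.2878,  0.5915,  1.5897, -0.0021,  0.9579, -1.1351]), 'eef_pos': array([ 0.6285,  0.2585, -0.0028]), 'tool_rot': array([-3.1411e+00,  3.0000e-03,  2.9949e+00]), 'wrist_force': array([-1.7091,  0.3792,  4.749 ]), 'width': np.float64(0.6925)}
```

>>> drive_tool([
  [[0, 0, -5, 0, 0, 0, 0.5], [0, 0, -20, 0, 0, 0, 0.5], [0, 0, -40, 0, 0, 0, 0.5], [0, 0, -45, 0, 0, 0, 0.5], [0, 0, -40, 0, 0, 0, 0.5], [0, 0, 0, 0, 0, 0, 0.5]],
])

```text
time_s: 13.4
eef_pos: [0.6324, 0.2596, 0.1545]
tool_rot: [3.137, 0.015, 2.995]
wrist_force: [1.8, 0.8, 0.2]
width: 0.693
```

Run:
```python
from m import *
o(); c=cam('wrist'); save(c,'w10.png')
go(628,-262,150,198.6)
# held insulator check: bright/low-sat blob
print(find(c,(262,230),'light',observe()['eef_pos'][2]+.0095,half=110,fish=True,open_=5))
```

```text
{'time_s': np.float64(13.4), 'joints': array([ 0.288 ,  0.3966,  1.5356, -0.0023,  1.1944, -1.1352]), 'eef_pos': array([0.6324, 0.2596, 0.1545]), 'tool_rot': array([3.1372, 0.0146, 2.9947]), 'wrist_force': array([1.8259, 0.7868, 0.207 ]), 'width': np.float64(0.6928)}
shift [-7.390e+01 -5.157e+02  5.000e-01] turn [-0.     0.01  -0.472]
(array([614.4, 262. ]), array([63.6, 37.6]), 81.5)
```

>>> drive_tool([
  [[0, 0, 0, 0, 0, -0.118, 0.5], [0, 0, 0, 0, 0, -0.118, 0.5], [0, 0, 0, 0, 0, -0.118, 0.5], [0, 0, 0, 0, 0, -0.118, 0.5], [10, -25, 0, 0, 0, 0, 0.5], [16, -45, 0, 0, 0, 0, 0.5], [16, -45, 0, 0, 0, 0, 0.5], [16, -45, 0, 0, 0, 0, 0.5], [16, -45, 0, 0, 0, 0, 0.5], [16, -45, 0, 0, 0, 0, 0.5], [16, -45, 0, 0, 0, 0, 0.5], [16, -45, 0, 0, 0, 0, 0.5]],
])

```text
time_s: 14.65
eef_pos: [0.6182, -0.1042, 0.1437]
tool_rot: [3.141, -0.003, -2.816]
wrist_force: [0.3, -0.6, -0.5]
width: 0.696
```

>>> drive_tool([
  [[16, -45, 0, 0, 0, 0, 0.5], [14, -45, 0, 0, 0, 0, 0.5], [14, -35, 0, 0, 0, 0, 0.5], [0, 0, 20, 0, 0, 0, 0.5], [0, 0, 40, 0, 0, 0, 0.5], [0, 0, 0, 0, 0, 0, 0.5], [0, 0, 0, 0, 0, 0, 0.5]],
])

```text
time_s: 15.35
eef_pos: [0.6162, -0.2341, 0.0836]
tool_rot: [3.138, -0.004, -2.816]
wrist_force: [-0.1, -0.8, -0.3]
width: 0.69
```

Run:
```python
from h import *
o();go(626.9,-262.3,24,198.6)
```

```text
{'time_s': np.float64(15.35), 'joints': array([-4.6910e-01,  4.4160e-01,  1.6203e+00, -9.0000e-04,  1.0850e+00,
       -2.3647e+00]), 'eef_pos': array([ 0.6162, -0.2341,  0.0836]), 'tool_rot': array([ 3.1383, -0.0043, -2.8164]), 'wrist_force': array([-0.1039, -0.7667, -0.2788]), 'width': np.float64(0.6904)}
shift [ -1.4 -30.3  59.5] turn [ 0.003 -0.004  0.001]
```

>>> drive_tool([
  [[-1.4, -15, 10, 0, 0, 0, 0.5], [0, -15, 15, 0.003, -0.004, 0, 0.5], [0, 0, 15, 0, 0, 0, 0.5], [0, 0, 12, 0, 0, 0, 0.5], [0, 0, 4, 0, 0, 0, 0.5], [0, 0, 0, 0, 0, 0, 0.5]],
])

```text
time_s: 15.95
eef_pos: [0.6292, -0.2623, 0.03]
tool_rot: [-3.139, 0.003, -2.816]
wrist_force: [0.3, -0.1, -1.2]
width: 0.692
```

Run:
```python
from h import *
o();go(626.9,-262.3,19.5,198.6); c=cam('wrist'); save(c,'w11.png')
```

```text
{'time_s': np.float64(15.95), 'joints': array([-4.9800e-01,  5.4740e-01,  1.5827e+00,  5.0000e-04,  1.0070e+00,
       -2.3950e+00]), 'eef_pos': array([ 0.6292, -0.2623,  0.03  ]), 'tool_rot': array([-3.1386,  0.0033, -2.8156]), 'wrist_force': array([ 0.3377, -0.118 , -1.1552]), 'width': np.float64(0.6921)}
shift [ 2.2  0.7 10.5] turn [-0.003  0.003  0.001]
```

View pics/w11.png

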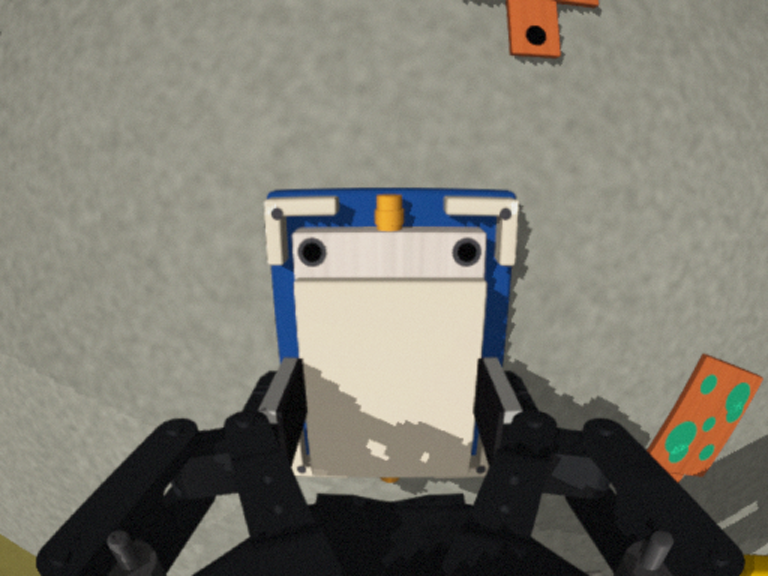

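The plate is seated inside the blocks, with its front edge at row 229. The insulator is held over it, front edge at row 280, x 295–487. Checking the offsets numerically.

Run:
```python
from h import *
c=cam('wrist')
corners(c,[(294,230),(486,230)],22)
corners(c,[(295,280),(487,280)],38.8)
corners(c,[(306,474),(472,474)],38.8)
s=observe();p=np.array(s['eef_pos'])*1000;R=Ro.from_euler('xyz',s['tool_rot']).as_matrix();print('tray in tool',(np.array([627.8,-262,10])-p)@R)
```

```text
world [ 581.1 -278.8] tool [51.7  0.9  9.3] [[51.7, -32.6, 9.4], [51.7, 34.5, 9.1]]
world [ 593.6 -274.2] tool [38.4  1.2 -7.5] [[38.3, -29.5, -7.3], [38.4, 32.0, -7.6]]
world [ 669.9 -249.2] tool [-41.9   0.5  -7. ] [[-42.0, -32.6, -6.9], [-41.8, 33.5, -7.2]]
tray in tool [ 2.17134117  1.96688105 21.52918631]
```

>>> drive_tool([
  [[3.5, 0.3, 2, -0.003, 0.003, 0, 0.5], [0, 0, 3, 0, 0, 0, 0.5], [0, 0, 2, 0, 0, 0, 0.5], [0, 0, 1, 0, 0, 0, 0.5], [0, 0, 1, 0, 0, 0, 0.5], [0, 0, 0, 0, 0, 0, 0.5]],
])

```text
time_s: 16.65
eef_pos: [0.6266, -0.2644, 0.0219]
tool_rot: [-3.14, 0.002, -2.816]
wrist_force: [0.7, 0.3, 0.0]
width: 0.695
```

>>> drive_tool([
  [[0, 0, 1, 0, 0, 0, 0.5], [0, 0, 0, 0, 0, 0, 0.5]],
])

```text
time_s: 16.85
eef_pos: [0.6267, -0.2644, 0.021]
tool_rot: [-3.14, 0.002, -2.816]
wrist_force: [-0.0, 0.3, -0.9]
width: 0.699
```

>>> drive_tool([
  [[0, 0, 0.7, 0, 0, 0, 0.5], [0, 0, 0.7, 0, 0, 0, 0.5], [0, 0, 0, 0, 0, 0, 0.5]],
])

```text
time_s: 17.15
eef_pos: [0.6266, -0.2644, 0.0196]
tool_rot: [-3.14, 0.002, -2.816]
wrist_force: [-0.5, -0.6, -0.5]
width: 0.696
```

Run:
```python
from h import *
o()
```

```text
{'time_s': np.float64(17.15), 'joints': array([-5.0240e-01,  5.6020e-01,  1.5868e+00,  1.0000e-04,  9.9200e-01,
       -2.3985e+00]), 'eef_pos': array([ 0.6266, -0.2644,  0.0196]), 'tool_rot': array([-3.1397e+00,  1.9000e-03, -2.8164e+00]), 'wrist_force': array([-0.5087, -0.6497, -0.4587]), 'width': np.float64(0.6965)}
```

>>> drive_tool([
  [[0, 0, 0.5, 0, 0, 0, 0.5], [0, 0, 0.5, 0, 0, 0, 0.5], [0, 0, 0, 0, 0, 0, 0.5]],
])

```text
time_s: 17.45
eef_pos: [0.6268, -0.2645, 0.0193]
tool_rot: [-3.14, 0.002, -2.816]
wrist_force: [-2.5, -0.2, 3.3]
width: 0.694
```

>>> drive_tool([
  [[0, 0, 0, 0, 0, 0, 0.72], [0, 0, -1, 0, 0, 0, 0.78], [0, 0, -2, 0, 0, 0, 0.78], [0, 0, -20, 0, 0, 0, 0.78], [0, 0, -40, 0, 0, 0, 0.78], [0, 0, -40, 0, 0, 0, 0.78], [0, 0, -30, 0, 0, 0, 0.78], [0, 0, 0, 0, 0, 0, 0.78], [0, 0, 0, 0, 0, 0, 0.78]],
])

```text
time_s: 18.35
eef_pos: [0.6271, -0.2647, 0.1532]
tool_rot: [-3.137, 0.004, -2.816]
wrist_force: [0.1, 0.1, -1.3]
width: 0.777
```

Run:
```python
from m import *
o(); c=cam('wrist'); save(c,'w12.png'); np.savez('w12.npz',**c)
p,w,a=find(c,(262,190),'copper',.005,half=190,fish=True,open_=3)
print(p,w,a)
```

```text
{'time_s': np.float64(18.35), 'joints': array([-5.0240e-01,  3.9750e-01,  1.5369e+00,  1.0000e-04,  1.2015e+00,
       -2.3985e+00]), 'eef_pos': array([ 0.6271, -0.2647,  0.1532]), 'tool_rot': array([-3.1374,  0.0039, -2.8163]), 'wrist_force': array([ 0.1111,  0.0883, -1.3201]), 'width': np.float64(0.7774)}
[ 467.  -259.6] [68.6 58.6] 21.7
```

View pics/w12.png

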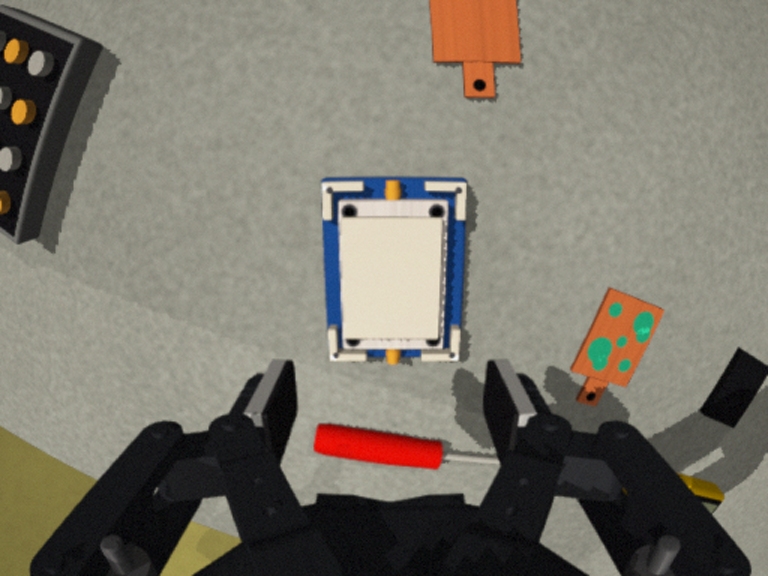

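The stack looks right: the insulator at about (391,278) on the seated plate, slightly left. I'll quantify that from the saved picture.

Run:
```python
from m import *
c=dict(np.load('w12.npz'))
print('tray',find(c,(262,180),'blue',.010,half=75,fish=True))
H=lab(c['pixels']); 
print('ins',H[185,255],'plate',H[137,262],'block',H[128,219])
h,s,v=H[...,0],H[...,1],H[...,2]
S=cv2.GaussianBlur(H.astype(np.uint8),(3,3),0)
for y in (150,185,215): print(y,[tuple(S[y,x]) for x in list(range(224,234))+list(range(288,302))])
for x in (250,270): print(x,[(y,*S[y,x]) for y in list(range(138,150))+list(range(220,234))])
```

```text
tray (array([ 608.5, -231.1]), array([122.3,  34.1]), 34.9)
ins [ 22  36 228] plate [ 14  24 223] block [15 21 99]
150 [(np.uint8(109), np.uint8(148), np.uint8(127)), (np.uint8(96), np.uint8(68), np.uint8(147)), (np.uint8(59), np.uint8(24), np.uint8(181)), (np.uint8(28), np.uint8(27), np.uint8(208)), (np.uint8(20), np.uint8(34), np.uint8(223)), (np.uint8(21), np.uint8(35), np.uint8(228)), (np.uint8(21), np.uint8(35), np.uint8(228)), (np.uint8(21), np.uint8(36), np.uint8(228)), (np.uint8(21), np.uint8(36), np.uint8(229)), (np.uint8(21), np.uint8(35), np.uint8(229)), (np.uint8(21), np.uint8(36), np.uint8(228)), (np.uint8(21), np.uint8(35), np.uint8(228)), (np.uint8(21), np.uint8(35), np.uint8(228)), (np.uint8(21), np.uint8(35), np.uint8(228)), (np.uint8(21), np.uint8(36), np.uint8(226)), (np.uint8(20), np.uint8(37), np.uint8(215)), (np.uint8(19), np.uint8(37), np.uint8(184)), (np.uint8(17), np.uint8(32), np.uint8(150)), (np.uint8(16), np.uint8(27), np.uint8(142)), (np.uint8(41), np.uint8(30), np.uint8(135)), (np.uint8(89), np.uint8(72), np.uint8(106)), (np.uint8(110), np.uint8(150), np
[... 4210 characters left out ...]
(220, np.uint8(21), np.uint8(34), np.uint8(229)), (221, np.uint8(21), np.uint8(34), np.uint8(229)), (222, np.uint8(20), np.uint8(34), np.uint8(229)), (223, np.uint8(20), np.uint8(35), np.uint8(229)), (224, np.uint8(19), np.uint8(36), np.uint8(223)), (225, np.uint8(18), np.uint8(36), np.uint8(209)), (226, np.uint8(18), np.uint8(31), np.uint8(203)), (227, np.uint8(16), np.uint8(26), np.uint8(213)), (228, np.uint8(16), np.uint8(23), np.uint8(223)), (229, np.uint8(16), np.uint8(23), np.uint8(226)), (230, np.uint8(17), np.uint8(22), np.uint8(226)), (231, np.uint8(15), np.uint8(19), np.uint8(212)), (232, np.uint8(36), np.uint8(37), np.uint8(168)), (233, np.uint8(84), np.uint8(107), np.uint8(120))]
```

>>> drive_tool([
  [[30, 10, 0, 0, 0, 0, 0.78], [45, 14, 0, 0, 0, 0, 0.78], [45, 14, 0, 0, 0, 0, 0.78], [45, 14, 0, 0, 0, 0, 0.78], [10, 2, 0, 0, 0, -0.048, 0.78], [0, 0, 0, 0, 0, 0, 0.78], [0, 0, 0, 0, 0, 0, 0.78]],
])

```text
time_s: 19.1
eef_pos: [0.4493, -0.2619, 0.1505]
tool_rot: [-3.133, -0.009, -2.781]
wrist_force: [-0.7, 0.3, 0.3]
width: 0.78
```

Run:
```python
from m import *
o(); c=cam('wrist'); save(c,'w13.png'); np.savez('w13.npz',**c)
p,w,a=find(c,(262,180),'copper',.005,half=110,fish=True,open_=3); print(p,w,a)
go(p[0]-12*np.cos(np.radians(a)),p[1]-12*np.sin(np.radians(a)),5,a+180)
p,w,a=find(c,(262,180),'copper',.005,half=110,fish=True,open_=35); print('body',p,w,a)
```

```text
{'time_s': np.float64(19.1), 'joints': array([-0.6555,  0.0796,  1.9299, -0.0136,  1.1294, -2.5812]), 'eef_pos': array([ 0.4493, -0.2619,  0.1505]), 'tool_rot': array([-3.1328, -0.0091, -2.7809]), 'wrist_force': array([-0.6814,  0.2523,  0.3194]), 'width': np.float64(0.7795)}
[ 454.1 -264.8] [95.6 58.2] 21.6
shift [  7.7  -2.8 146. ] turn [-0.009 -0.009 -0.016]
body [ 443.1 -268.8] [71.4 58.4] 20.8
```

The last joint hit its end of range, so I'll turn back the other way by half a turn to get the same grasp. While there I'll compute the insulator centre from the edges I have.

>>> drive_tool([
  [[0, 0, 0, 0, 0, 0.14, 0.78], [0, 0, 0, 0, 0, 0.148, 0.78], [0, 0, 0, 0, 0, 0.148, 0.78], [0, 0, 0, 0, 0, 0.148, 0.78], [0, 0, 0, 0, 0, 0.148, 0.78], [0, 0, 0, 0, 0, 0.148, 0.78], [0, 0, 0, 0, 0, 0.148, 0.78], [0, 0, 0, 0, 0, 0.148, 0.78], [0, 0, 0, 0, 0, 0.148, 0.78], [0, 0, 0, 0, 0, 0.148, 0.78], [0, 0, 0, 0, 0, 0.148, 0.78], [0, 0, 0, 0, 0, 0.148, 0.78]],
])

```text
time_s: 20.35
eef_pos: [0.4504, -0.2624, 0.1513]
tool_rot: [-3.135, 0.011, 1.729]
wrist_force: [-0.1, -0.4, -0.9]
width: 0.778
```

>>> drive_tool([
  [[0, 0, 0, 0, 0, 0.148, 0.78], [0, 0, 0, 0, 0, 0.148, 0.78], [0, 0, 0, 0, 0, 0.148, 0.78], [0, 0, 0, 0, 0, 0.148, 0.78], [0, 0, 0, 0, 0, 0.148, 0.78], [0, 0, 0, 0, 0, 0.148, 0.78], [0, 0, 0, 0, 0, 0.148, 0.78], [0, 0, 0, 0, 0, 0.148, 0.78], [0, 0, 0, 0, 0, 0.148, 0.78], [0, 0, 0, 0, 0, 0, 0.78], [0, 0, 0, 0, 0, 0, 0.78]],
])

```text
time_s: 21.45
eef_pos: [0.4497, -0.2622, 0.1511]
tool_rot: [3.133, 0.009, 0.406]
wrist_force: [-0.5, -0.9, -0.0]
width: 0.785
```

Run:
```python
from m import *
o(); go(443,-268.5,5,21)
c=dict(np.load('w12.npz'))
def mid(a,b,z): 
    q=ray(c,np.array([a,b]),z,True)*1000; return np.round(q.mean(0),1),round(float(np.linalg.norm(q[0]-q[1])),1)
print('ins long',mid((260,144),(260,225.3),.028),'ins lat',mid((227,185),(292.7,185),.028))
print('plate',mid((260,133.5),(260,231.6),.022))
c=cam('wrist'); save(c,'w14.png')
M=masks(c['pixels'],'copper').astype(np.uint8); ys,xs=np.nonzero(M); print(len(xs),xs.min(),xs.max(),ys.min(),ys.max())
for op in(3,35):
    try: print(find(c,(260,190),'copper',.005,half=110,fish=True,open_=op))
    except Exception as e: print(e)
```

```text
{'time_s': np.float64(21.45), 'joints': array([-0.6553,  0.0796,  1.9286, -0.0139,  1.1302,  0.5157]), 'eef_pos': array([ 0.4497, -0.2622,  0.1511]), 'tool_rot': array([3.1326, 0.0094, 0.4057]), 'wrist_force': array([-0.4638, -0.8911, -0.0292]), 'width': np.float64(0.7846)}
shift [ -7.3   1.8 146.2] turn [0.009 0.009 0.039]
ins long (array([ 628.2, -264.3]), 80.0) ins lat (array([ 627. , -264.8]), 61.9)
plate (array([ 628.5, -264.2]), 98.7)
4837 21 335 63 339
(array([ 454.5, -264.5]), array([96.1, 58. ]), 21.8)
(array([ 443.6, -268.2]), array([71.2, 58.2]), 23.0)
```

Run:
```python
from m import *
c=dict(np.load('w12.npz'))
M=masks(c['pixels'],'blue').astype(np.uint8); M[:, :190]=0; M[:,340:]=0; M[260:]=0; M[:100]=0
k=np.argwhere(M)[:,::-1]; P=ray(c,k,.010,True)*1000
hull=cv2.convexHull(P.astype(np.float32)); print(cv2.minAreaRect(hull))
for y in(170,185,200):
    x=np.nonzero(M[y])[0]; q=ray(c,[(x.min()-.5,y),(x.max()+.5,y)],.010,True)*1000; print(q.mean(0),np.linalg.norm(q[0]-q[1]))
go(443.2,-268.8,5,21.6)
```

```text
((636.616943359375, -274.066162109375), (135.41978454589844, 121.6981201171875), 18.670766830444336)
[ 616.37049514 -265.65027884] 93.57576258538342
[ 631.10636924 -260.65041054] 92.87070876098028
[ 646.27238733 -255.49934172] 92.30567049182204
shift [ -7.    2.3 146.2] turn [0.009 0.009 0.028]
```

>>> drive_tool([
  [[-4, 1.3, 20, 0.009, 0.009, 0.028, 0.78], [-3, 1, 35, 0, 0, 0, 0.78], [0, 0, 40, 0, 0, 0, 0.78], [0, 0, 30, 0, 0, 0, 0.78], [0, 0, 15, 0, 0, 0, 0.78], [0, 0, 4, 0, 0, 0, 0.78], [0, 0, 0, 0, 0, 0, 0.78]],
])

```text
time_s: 22.2
eef_pos: [0.4434, -0.2673, 0.0074]
tool_rot: [3.141, 0.0, 0.375]
wrist_force: [0.8, 0.6, 0.5]
width: 0.779
```

Run:
```python
from m import *
o(); go(443.2,-268.8,1,21.6); c=cam('wrist'); save(c,'w15.png'); np.savez('w15.npz',**c)
c=dict(np.load('w12.npz')); q=ray(c,np.array([(339,201),(447,201)])/1.5,.022,True)*1000
n=np.array([-.319,.948]); print('plate lat',q@n,(q@n).mean())
```

```text
{'time_s': np.float64(22.2), 'joints': array([-6.7800e-01,  3.0510e-01,  1.9913e+00, -5.0000e-04,  8.4530e-01,
        5.1860e-01]), 'eef_pos': array([ 0.4434, -0.2673,  0.0074]), 'tool_rot': array([3.1415e+00, 4.0000e-04, 3.7460e-01]), 'wrist_force': array([0.7984, 0.5726, 0.5381]), 'width': np.float64(0.7794)}
shift [-0.7  1.3  6.4] turn [ 0.     0.    -0.002]
plate lat [-482.40405218 -415.76161938] -449.0828357806573
```

View pics/w15.png

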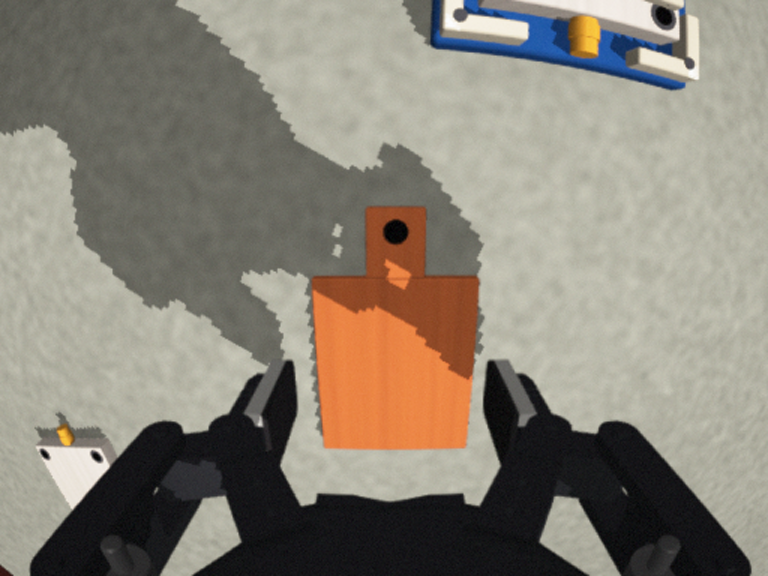

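The collector is centred between the pads with its tab toward the tray and corners at (313,277), (478,277), (325,447) and (466,447). I'll lower and grip.

>>> drive_tool([
  [[0, 1, 3, 0, 0, 0, 0.75], [0, 0, 3, 0, 0, 0, 0.75], [0, 0, 1.5, 0, 0, 0, 0.75], [0, 0, 0.5, 0, 0, 0, 0.75], [0, 0, 0, 0, 0, 0, 0.65], [0, 0, 0, 0, 0, 0, 0.4], [0, 0, 0, 0, 0, 0, 0.4], [0, 0, 0, 0, 0, 0, 0.4]],
])

```text
time_s: 23.05
eef_pos: [0.4435, -0.2683, 0.0004]
tool_rot: [-3.142, 0.001, 0.374]
wrist_force: [-2.2, 0.4, 8.6]
width: 0.621
```

Run:
```python
from h import *
o()
c=dict(np.load('w15.npz'))
q=ray(c,np.array([(313,277),(478,277),(325,447),(466,447)])/1.5,.005,True)*1000
print(q.mean(0), q.tolist())
d=q[:2].mean(0)-q[2:].mean(0);print(np.degrees(np.arctan2(d[1],d[0])))
```

```text
{'time_s': np.float64(23.05), 'joints': array([-6.7910e-01,  3.1950e-01,  1.9901e+00, -9.0000e-04,  8.3230e-01,
        5.1820e-01]), 'eef_pos': array([ 4.435e-01, -2.683e-01,  4.000e-04]), 'tool_rot': array([-3.1416e+00,  7.0000e-04,  3.7410e-01]), 'wrist_force': array([-2.2337,  0.4481,  8.5554]), 'width': np.float64(0.6212)}
[ 443.69884779 -269.26297425] [[466.7700827492386, -229.59166165090738], [487.4693886964041, -282.2810262631156], [399.86199329119574, -255.7453409714489], [420.69392644224916, -309.4338680986578]]
21.739717519423092
```

>>> drive_tool([
  [[0, 0, -5, 0, 0, 0, 0.4], [0, 0, -15, 0, 0, 0, 0.4], [0, 0, -30, 0, 0, 0, 0.4], [0, 0, -30, 0, 0, 0, 0.4], [0, 0, -20, 0, 0, 0, 0.4], [25, 9, 0, 0, 0, 0, 0.4], [40, 14, 0, 0, 0, 0, 0.4], [40, 14, 0, 0, 0, 0, 0.4], [40, 14, 0, 0, 0, 0, 0.4], [25, 9, 0, 0, 0, 0.049, 0.4], [0, 0, 0, 0, 0, 0, 0.4], [0, 0, 0, 0, 0, 0, 0.4]],
])

```text
time_s: 24.25
eef_pos: [0.6236, -0.2616, 0.0996]
tool_rot: [3.142, 0.001, 0.326]
wrist_force: [-0.4, 0.6, 0.2]
width: 0.397
```

Run:
```python
from h import *
o();go(627.9,-262.4,40,18.6)
```

```text
{'time_s': np.float64(24.25), 'joints': array([-5.0060e-01,  4.5120e-01,  1.5726e+00, -7.0000e-04,  1.1184e+00,
        7.4430e-01]), 'eef_pos': array([ 0.6236, -0.2616,  0.0996]), 'tool_rot': array([3.1416e+00, 9.0000e-04, 3.2620e-01]), 'wrist_force': array([-0.4164,  0.5716,  0.165 ]), 'width': np.float64(0.3973)}
shift [ 3.9  2.2 59.6] turn [0.    0.001 0.002]
```

The width reads 0.397, so the collector slipped out. I'll look where it lies.

Run:
```python
from m import *
c=cam('top'); save(c,'t2.png'); print(find(c,(345,215),'copper',.005,half=35))
c=cam('wrist'); cv2.imwrite('pics/both.png',np.hstack([c['pixels'][:,:,::-1][:, 56:456],cam('top')['pixels'][100:484-100+100,112:512,::-1][:384] if 0 else cv2.resize(cam('top')['pixels'][100:300,230:430,::-1],(384,384))]))
```

```text
(array([ 443.8, -251.8]), array([196.6, 174.5]), 0.9)
```

View pics/both.png

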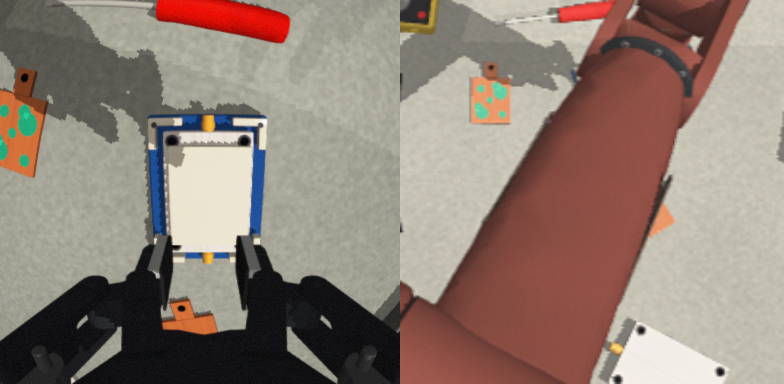

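The fingers must have slid over the thin plate: the tips were still too high. The collector lies close to its old place, tab visible at (180,310). With the gripper empty over the tray, I'll first squeeze the insulator onto the tray's centreline, as it sits about 2 mm off.

>>> drive_tool([
  [[4, 1.8, 0, 0, 0, 0.002, 0.8], [0, 0, 0, 0, 0, 0, 0.8], [0, 0, 0, 0, 0, 0, 0.8], [0, 0, 0, 0, 0, 0, 0.8], [0, 0, 20, 0, 0, 0, 0.8], [0, 0, 30, 0, 0, 0, 0.8], [0, 0, 15, 0, 0, 0, 0.8], [0, 0, 8, 0, 0, 0, 0.8], [0, 0, 0, 0, 0, 0, 0.8], [0, 0, 0, 0, 0, 0, 0.8]],
])

```text
time_s: 25.4
eef_pos: [0.6285, -0.2625, 0.0269]
tool_rot: [3.141, -0.0, 0.323]
wrist_force: [1.0, -0.3, 0.4]
width: 0.799
```

Run:
```python
from h import *
o();go(627.9,-262,18.5,18.6)
```

```text
{'time_s': np.float64(25.4), 'joints': array([-4.9850e-01,  5.5260e-01,  1.5817e+00, -4.0000e-04,  1.0063e+00,
        7.4960e-01]), 'eef_pos': array([ 0.6285, -0.2625,  0.0269]), 'tool_rot': array([ 3.1406e+00, -4.0000e-04,  3.2290e-01]), 'wrist_force': array([ 1.0185, -0.3444,  0.4049]), 'width': np.float64(0.799)}
shift [-0.4 -0.7  8.4] turn [ 0.001 -0.    -0.002]
```

>>> drive_tool([
  [[-0.4, -0.7, 3, 0, 0, -0.002, 0.8], [0, 0, 3, 0, 0, 0, 0.78], [0, 0, 1.8, 0, 0, 0, 0.76], [0, 0, 0, 0, 0, 0, 0.72], [0, 0, 0, 0, 0, 0, 0.65], [0, 0, 0, 0, 0, 0, 0.65], [0, 0, 0, 0, 0, 0, 0.65]],
])

```text
time_s: 26.1
eef_pos: [0.6278, -0.262, 0.0193]
tool_rot: [3.141, -0.0, 0.325]
wrist_force: [-0.8, -0.5, 5.8]
width: 0.697
```

>>> drive_tool([
  [[0, 0, 0, 0, 0, 0, 0.72], [0, 0, 0, 0, 0, 0, 0.78], [0, 0, -2, 0, 0, 0, 0.78], [0, 0, -20, 0, 0, 0, 0.78], [0, 0, -40, 0, 0, 0, 0.78], [0, 0, -40, 0, 0, 0, 0.78], [0, 0, -28, 0, 0, 0, 0.78], [0, 0, 0, 0, 0, 0, 0.78]],
])

```text
time_s: 26.9
eef_pos: [0.6306, -0.2634, 0.1545]
tool_rot: [3.134, -0.007, 0.325]
wrist_force: [0.4, -0.7, 0.4]
width: 0.778
```

Run:
```python
from m import *
o(); c=cam('wrist'); save(c,'w16.png'); np.savez('w16.npz',**c)
H=lab(c['pixels']);B=np.zeros(H.shape[:2],bool);B[90:245,190:340]=1
def rect(M,z,n):
    M=cv2.morphologyEx((M&B).astype(np.uint8),cv2.MORPH_OPEN,np.ones((5,5)))
    C,_=cv2.findContours(M,0,1); k=max(C,key=cv2.contourArea).reshape(-1,2)
    r=cv2.minAreaRect((ray(c,k,z,True)*1000).astype(np.float32)); print(n,np.round(r[0],1),np.round(r[1],1),round(r[2],1))
rect((H[...,0]>=19)&(H[...,0]<=26)&(H[...,1]>28)&(H[...,1]<60)&(H[...,2]>205),.028,'ins')
M=masks(c['pixels'],'blue')
for y in(170,185,200):
    x=np.nonzero(M[y]&B[y])[0]; q=ray(c,[(x.min()-.5,y),(x.max()+.5,y)],.010,True)*1000; print(q.mean(0)@[-.319,.948],np.linalg.norm(q[0]-q[1]))
```

```text
{'time_s': np.float64(26.9), 'joints': array([-4.9810e-01,  3.9890e-01,  1.5324e+00, -3.0000e-04,  1.2000e+00,
        7.4790e-01]), 'eef_pos': array([ 0.6306, -0.2634,  0.1545]), 'tool_rot': array([ 3.1339, -0.0068,  0.3249]), 'wrist_force': array([ 0.3685, -0.6694,  0.426 ]), 'width': np.float64(0.7785)}
ins [ 627.7 -261.6] [78.4 60.8] 18.3
-448.8489206983044 93.03159955454605
-448.292712111127 93.28885285011341
-448.7609781668272 93.71370227505375
```

The insulator now sits at (627.7, −261.6), and the tray centre is (627.8, −262.0). Now back to the collector.

>>> drive_tool([
  [[-25, -8, 0, 0, 0, 0, 0.78], [-44, -13, 0, 0, 0, 0, 0.78], [-44, -13, 0, 0, 0, 0, 0.78], [-44, -13, 0, 0, 0, 0, 0.78], [-22, -8, 0, 0, 0, 0, 0.78], [0, 0, 0, 0, 0, 0, 0.78], [0, 0, 0, 0, 0, 0, 0.78]],
])

```text
time_s: 27.65
eef_pos: [0.4392, -0.266, 0.1467]
tool_rot: [-3.139, 0.001, 0.324]
wrist_force: [0.1, -0.1, -0.1]
width: 0.779
```

Run:
```python
from m import *
o(); c=cam('wrist'); save(c,'w17.png')
for op in(3,35):
    p,w,a=find(c,(260,190),'copper',.005,half=110,fish=True,open_=op); print(op,p,w,a)
    if op==3: p=p-12*np.array([np.cos(np.radians(a)),np.sin(np.radians(a))])
    go(p[0],p[1],0,a)
```

```text
{'time_s': np.float64(27.65), 'joints': array([-0.6813,  0.073 ,  1.9448,  0.    ,  1.1265,  0.5655]), 'eef_pos': array([ 0.4392, -0.266 ,  0.1467]), 'tool_rot': array([-3.1393e+00,  1.4000e-03,  3.2390e-01]), 'wrist_force': array([ 0.1493, -0.0617, -0.0809]), 'width': np.float64(0.7786)}
3 [ 467.1 -298.2] [96.2 58.2] 31.2
shift [  3.8  41.6 147.3] turn [-0.001  0.001 -0.22 ]
35 [ 458.6 -303.2] [73.7 56.8] 22.5
shift [  5.9  41.  147.3] turn [-0.001  0.001 -0.068]
```

>>> drive_tool([
  [[4, 30, 0, 0, 0, 0, 0.78], [0, 12, 0, 0, 0, -0.11, 0.78], [0, 0, 20, 0, 0, -0.11, 0.78], [0, 0, 30, 0, 0, 0, 0.78], [0, 0, 10, 0, 0, 0, 0.78], [0, 0, 0, 0, 0, 0, 0.78], [0, 0, 0, 0, 0, 0, 0.78]],
])

```text
time_s: 28.4
eef_pos: [0.4581, -0.3053, 0.0887]
tool_rot: [3.141, 0.0, 0.545]
wrist_force: [-0.9, 0.7, -0.7]
width: 0.782
```

Run:
```python
from m import *
o(); c=cam('wrist'); save(c,'w18.png')
H=lab(c['pixels'])
p,w,a=find(c,(260,200),'copper',.005,half=130,fish=True,open_=3); print(p,w,a)
p=p-12*np.array([np.cos(np.radians(a)),np.sin(np.radians(a))]);print(p); go(p[0],p[1],-3.3,a)
```

```text
{'time_s': np.float64(28.4), 'joints': array([-7.1520e-01,  2.2800e-01,  1.8931e+00, -4.0000e-04,  1.0204e+00,
        3.1040e-01]), 'eef_pos': array([ 0.4581, -0.3053,  0.0887]), 'tool_rot': array([3.1414e+00, 3.0000e-04, 5.4550e-01]), 'wrist_force': array([-0.9367,  0.651 , -0.7401]), 'width': np.float64(0.7816)}
[ 467.1 -298.2] [96.2 58.1] 31.1
[ 456.82479498 -304.39839995]
shift [-0.7 -2.1 92.8] turn [ 0.002 -0.     0.003]
```

>>> drive_tool([
  [[-0.7, -2, 25, 0, 0, 0.003, 0.78], [0, 0, 35, 0, 0, 0, 0.78], [0, 0, 18, 0, 0, 0, 0.76], [0, 0, 8, 0, 0, 0, 0.76], [0, 0, 3, 0, 0, 0, 0.76], [0, 0, 1, 0, 0, 0, 0.76], [0, 0, 0, 0, 0, 0, 0.76]],
])

```text
time_s: 29.15
eef_pos: [0.4567, -0.3048, -0.0002]
tool_rot: [3.139, -0.0, 0.542]
wrist_force: [1.1, -0.2, 0.0]
width: 0.762
```

Run:
```python
from h import *
o();go(456.8,-304.4,-3.5,31.1)
```

```text
{'time_s': np.float64(29.15), 'joints': array([-7.1610e-01,  3.7090e-01,  1.9192e+00, -6.0000e-04,  8.4890e-01,
        3.1320e-01]), 'eef_pos': array([ 4.567e-01, -3.048e-01, -2.000e-04]), 'tool_rot': array([ 3.139e+00, -4.000e-04,  5.419e-01]), 'wrist_force': array([ 1.0965, -0.1737,  0.0349]), 'width': np.float64(0.7616)}
shift [ 0.3 -0.3  3.3] turn [ 0.003 -0.    -0.001]
```

>>> drive_tool([
  [[0, 0, 1.5, 0.002, 0, 0, 0.74], [0, 0, 1.5, 0, 0, 0, 0.72], [0, 0, 0.5, 0, 0, 0, 0.7], [0, 0, 0, 0, 0, 0, 0.65], [0, 0, 0, 0, 0, 0, 0.55], [0, 0, 0, 0, 0, 0, 0.55], [0, 0, 0, 0, 0, 0, 0.55], [0, 0, 0, 0, 0, 0, 0.55]],
])

```text
time_s: 29.95
eef_pos: [0.4564, -0.3048, -0.0039]
tool_rot: [-3.142, 0.0, 0.542]
wrist_force: [-0.3, 0.9, 5.1]
width: 0.653
```

>>> drive_tool([
  [[0, 0, -2, 0, 0, 0, 0.55], [0, 0, -5, 0, 0, 0, 0.55], [0, 0, -10, 0, 0, 0, 0.55], [0, 0, -10, 0, 0, 0, 0.55], [0, 0, 0, 0, 0, 0, 0.55]],
])

```text
time_s: 30.45
eef_pos: [0.457, -0.305, 0.024]
tool_rot: [3.14, -0.001, 0.542]
wrist_force: [0.8, -0.6, -2.5]
width: 0.652
```

>>> drive_tool([
  [[0, 0, -20, 0, 0, 0, 0.55], [0, 0, -30, 0, 0, 0, 0.55], [0, 0, -20, 0, 0, 0, 0.55], [20, 6, 0, 0, 0, 0, 0.55], [35, 11, 0, 0, 0, 0, 0.55], [40, 12, 0, 0, 0, 0, 0.55], [40, 12, 0, 0, 0, 0, 0.55], [33, 10, 0, 0, 0, 0, 0.55], [0, 0, 0, 0, 0, 0.11, 0.55], [0, 0, 0, 0, 0, 0.107, 0.55], [0, 0, 0, 0, 0, 0, 0.55], [0, 0, 0, 0, 0, 0, 0.55]],
])

```text
time_s: 31.65
eef_pos: [0.6256, -0.2609, 0.0914]
tool_rot: [-3.139, 0.001, 0.327]
wrist_force: [-0.5, 1.0, -2.4]
width: 0.647
```

Run:
```python
from h import *
o();go(627.3,-262.2,35,18.6)
```

```text
{'time_s': np.float64(31.65), 'joints': array([-4.9880e-01,  4.6530e-01,  1.5700e+00,  8.0000e-04,  1.1091e+00,
        7.4460e-01]), 'eef_pos': array([ 0.6256, -0.2609,  0.0914]), 'tool_rot': array([-3.1391e+00,  1.4000e-03,  3.2700e-01]), 'wrist_force': array([-0.5053,  1.0435, -2.3632]), 'width': np.float64(0.6471)}
shift [ 1.3  1.9 56.4] turn [-0.003  0.001  0.002]
```

>>> drive_tool([
  [[1.3, 1.9, 15, -0.002, 0.001, 0.002, 0.55], [0, 0, 25, 0, 0, 0, 0.55], [0, 0, 12, 0, 0, 0, 0.55], [0, 0, 5, 0, 0, 0, 0.55], [0, 0, 0, 0, 0, 0, 0.55], [0, 0, 0, 0, 0, 0, 0.55]],
])

```text
time_s: 32.25
eef_pos: [0.6283, -0.2628, 0.0353]
tool_rot: [3.141, -0.001, 0.323]
wrist_force: [0.1, -0.6, -1.7]
width: 0.652
```

Run:
```python
from h import *
o();go(627.3,-262.2,24.3,18.6); c=cam('wrist'); save(c,'w19.png'); np.savez('w19.npz',**c)
```

```text
{'time_s': np.float64(32.25), 'joints': array([-0.4991,  0.5408,  1.5808,  0.    ,  1.0186,  0.7487]), 'eef_pos': array([ 0.6283, -0.2628,  0.0353]), 'tool_rot': array([ 3.1406e+00, -9.0000e-04,  3.2300e-01]), 'wrist_force': array([ 0.057 , -0.6047, -1.722 ]), 'width': np.float64(0.6522)}
shift [-0.8 -0.9 11. ] turn [ 0.001 -0.001 -0.002]
```

View pics/w19.png

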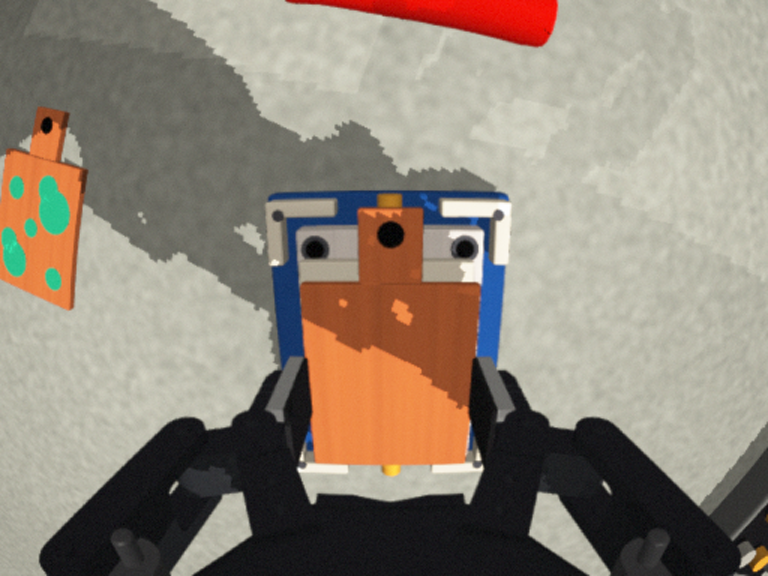

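The collector is held level over the stack, tab along the tray axis, with corners at (302,283), (480,283), (314,463) and (469,465). Checking its offset, then lowering.

Run:
```python
from h import *
c=dict(np.load('w19.npz'))
corners(c,[(302,283),(480,283),(314,463),(469,465)],44.2)
corners(c,[(297,228),(483,228)],22)
s=observe();p=np.array(s['eef_pos'])*1000;R=Ro.from_euler('xyz',s['tool_rot']).as_matrix();print('tray in tool',(np.array([627.8,-262,10])-p)@R)
```

```text
world [ 628.7 -263. ] tool [-0.  -0.  -8.3] [[36.5, -28.5, -8.3], [36.5, 28.2, -8.2], [-35.9, -29.9, -8.4], [-37.1, 30.2, -8.3]]
world [ 676.4 -246.5] tool [50.5 -0.5 13.9] [[50.5, -33.9, 13.9], [50.5, 33.0, 14.0]]
tray in tool [-0.57442348 -1.24780728 25.86704439]
```

>>> drive_tool([
  [[-0.3, -0.8, 3, 0, 0, 0, 0.55], [0, 0, 3, 0, 0, 0, 0.55], [0, 0, 2, 0, 0, 0, 0.55], [0, 0, 1, 0, 0, 0, 0.55], [0, 0, 1, 0, 0, 0, 0.55], [0, 0, 0.5, 0, 0, 0, 0.55], [0, 0, 0, 0, 0, 0, 0.55]],
])

```text
time_s: 33.0
eef_pos: [0.6273, -0.2618, 0.0243]
tool_rot: [3.141, -0.0, 0.323]
wrist_force: [0.4, 0.4, -2.2]
width: 0.651
```

>>> drive_tool([
  [[0, 0, 0.5, 0, 0, 0, 0.55], [0, 0, 0, 0, 0, 0, 0.55]],
])

```text
time_s: 33.2
eef_pos: [0.6273, -0.2618, 0.0242]
tool_rot: [3.142, -0.0, 0.323]
wrist_force: [-1.1, 0.2, 1.7]
width: 0.65
```

>>> drive_tool([
  [[0, 0, 0.5, 0, 0, 0, 0.55], [0, 0, 0, 0, 0, 0, 0.55], [0, 0, 0, 0, 0, 0, 0.7], [0, 0, 0, 0, 0, 0, 0.74], [0, 0, -3, 0, 0, 0, 0.74], [0, 0, -20, 0, 0, 0, 0.74], [0, 0, -40, 0, 0, 0, 0.78], [0, 0, -40, 0, 0, 0, 0.78], [0, 0, -22, 0, 0, 0, 0.78], [-4, -25, 0, 0, 0, 0, 0.78], [-7, -44, 0, 0, 0, 0, 0.78], [-7, -44, 0, 0, 0, 0, 0.78]],
])

```text
time_s: 34.4
eef_pos: [0.5742, -0.16, 0.1488]
tool_rot: [3.141, -0.002, 0.321]
wrist_force: [-0.0, -0.3, -0.2]
width: 0.784
```

>>> drive_tool([
  [[-7, -44, 0, 0, 0, 0, 0.78], [-7, -44, 0, 0, 0, 0, 0.78], [-7, -44, 0, 0, 0, 0, 0.78], [-7, -44, 0, 0, 0, 0, 0.78], [-7, -44, 0, 0, 0, 0, 0.78], [-7, -44, 0, 0, 0, 0, 0.78], [-3, -20, 0, 0, 0, 0, 0.78], [0, 0, 0, 0, 0, 0, 0.78], [0, 0, 0, 0, 0, 0, 0.78]],
])

```text
time_s: 35.3
eef_pos: [0.442, 0.0948, 0.1485]
tool_rot: [3.141, -0.001, 0.324]
wrist_force: [0.2, -0.9, 0.3]
width: 0.781
```

Run:
```python
from m import *
o(); c=cam('wrist'); save(c,'w20.png'); np.savez('w20.npz',**c)
try:
    p,w,a=find(c,(260,180),'black',.010,half=60,fish=True,close=9); print(p,w,a); go(p[0],p[1],50,a)
except Exception as e: print(e)
```

```text
{'time_s': np.float64(35.3), 'joints': array([ 5.6100e-02, -6.8900e-02,  2.0832e+00, -6.0000e-04,  1.1257e+00,
        1.3029e+00]), 'eef_pos': array([0.442 , 0.0948, 0.1485]), 'tool_rot': array([ 3.1406e+00, -1.3000e-03,  3.2430e-01]), 'wrist_force': array([ 0.1828, -0.9262,  0.3134]), 'width': np.float64(0.7811)}
[447.4  90.8] [72.5 58.4] 17.9
shift [ 3.6  4.8 98.6] turn [ 0.001 -0.001  0.011]
```

The flow plate measures (447.4, 90.8) at 17.9°, 72.5 × 58.4 mm, matching the earlier reading.

>>> drive_tool([
  [[3.6, 4.8, 20, 0, 0, 0.011, 0.78], [0, 0, 40, 0, 0, 0, 0.78], [0, 0, 40, 0, 0, 0, 0.78], [0, 0, 30, 0, 0, 0, 0.78], [0, 0, 12, 0, 0, 0, 0.78], [0, 0, 6, 0, 0, 0, 0.78], [0, 0, 1.5, 0, 0, 0, 0.78], [0, 0, 0, 0, 0, 0, 0.78]],
])

```text
time_s: 36.15
eef_pos: [0.4481, 0.0912, -0.0001]
tool_rot: [3.141, -0.003, 0.311]
wrist_force: [0.7, 0.6, 0.1]
width: 0.777
```

Run:
```python
from h import *
o();go(447.4,90.8,-1,17.9)
```

```text
{'time_s': np.float64(36.15), 'joints': array([ 4.7100e-02,  2.1240e-01,  2.1339e+00, -1.0000e-04,  7.9250e-01,
        1.3064e+00]), 'eef_pos': array([ 4.481e-01,  9.120e-02, -1.000e-04]), 'tool_rot': array([ 3.1408e+00, -2.7000e-03,  3.1140e-01]), 'wrist_force': array([0.66  , 0.5914, 0.1182]), 'width': np.float64(0.7769)}
shift [-0.8  0.1  0.9] turn [ 0.001 -0.003 -0.001]
```

>>> drive_tool([
  [[-0.8, 0, 1, 0, 0, 0, 0.75], [0, 0, 0, 0, 0, 0, 0.7], [0, 0, 0, 0, 0, 0, 0.65], [0, 0, 0, 0, 0, 0, 0.55], [0, 0, 0, 0, 0, 0, 0.55], [0, 0, 0, 0, 0, 0, 0.55]],
])

```text
time_s: 36.75
eef_pos: [0.4469, 0.0911, -0.0007]
tool_rot: [3.141, -0.002, 0.312]
wrist_force: [-1.2, -1.4, 7.1]
width: 0.654
```

>>> drive_tool([
  [[0, 0, -4, 0, 0, 0, 0.55], [0, 0, -16, 0, 0, 0, 0.55], [0, 0, -35, 0, 0, 0, 0.55], [0, 0, -35, 0, 0, 0, 0.55], [0, 0, -20, 0, 0, 0, 0.55], [4, 25, 0, 0, 0, 0, 0.55], [7, 44, 0, 0, 0, 0, 0.55], [7, 44, 0, 0, 0, 0, 0.55], [7, 44, 0, 0, 0, 0, 0.55], [7, 44, 0, 0, 0, 0, 0.55], [7, 44, 0, 0, 0, 0, 0.55], [7, 44, 0, 0, 0, 0, 0.55]],
])

```text
time_s: 37.95
eef_pos: [0.5784, -0.1713, 0.1077]
tool_rot: [-3.141, -0.0, 0.312]
wrist_force: [0.8, 0.5, -0.1]
width: 0.653
```

Run:
```python
from h import *
o();go(627.8,-262.1,110,18.6)
```

```text
{'time_s': np.float64(37.95), 'joints': array([-4.0440e-01,  3.0310e-01,  1.7564e+00,  4.0000e-04,  1.0824e+00,
        8.5450e-01]), 'eef_pos': array([ 0.5784, -0.1713,  0.1077]), 'tool_rot': array([-3.1412, -0.    ,  0.3117]), 'wrist_force': array([ 0.7708,  0.5222, -0.0815]), 'width': np.float64(0.6531)}
shift [ 19.1 101.6  -2.4] turn [-0.    -0.    -0.013]
```

>>> drive_tool([
  [[7, 40, 0, 0, 0, 0, 0.55], [7, 40, 0, 0, 0, 0, 0.55], [5, 21.5, 0, 0, 0, -0.013, 0.55], [0, 0, 20, 0, 0, 0, 0.55], [0, 0, 30, 0, 0, 0, 0.55], [0, 0, 12, 0, 0, 0, 0.55], [0, 0, 0, 0, 0, 0, 0.55], [0, 0, 0, 0, 0, 0, 0.55]],
])

```text
time_s: 38.75
eef_pos: [0.6274, -0.2603, 0.046]
tool_rot: [-3.141, -0.0, 0.325]
wrist_force: [0.5, 0.6, -0.4]
width: 0.649
```

Run:
```python
from h import *
o();go(627.4,-262.2,32.5,18.6); c=cam('wrist'); save(c,'w21.png'); np.savez('w21.npz',**c)
```

```text
{'time_s': np.float64(38.75), 'joints': array([-4.9660e-01,  5.2410e-01,  1.5823e+00,  1.0000e-04,  1.0353e+00,
        7.4890e-01]), 'eef_pos': array([ 0.6274, -0.2603,  0.046 ]), 'tool_rot': array([-3.1415, -0.    ,  0.3252]), 'wrist_force': array([ 0.4782,  0.6274, -0.3699]), 'width': np.float64(0.6493)}
shift [-0.6  1.8 13.5] turn [-0.    -0.     0.001]
```

View pics/w21.png

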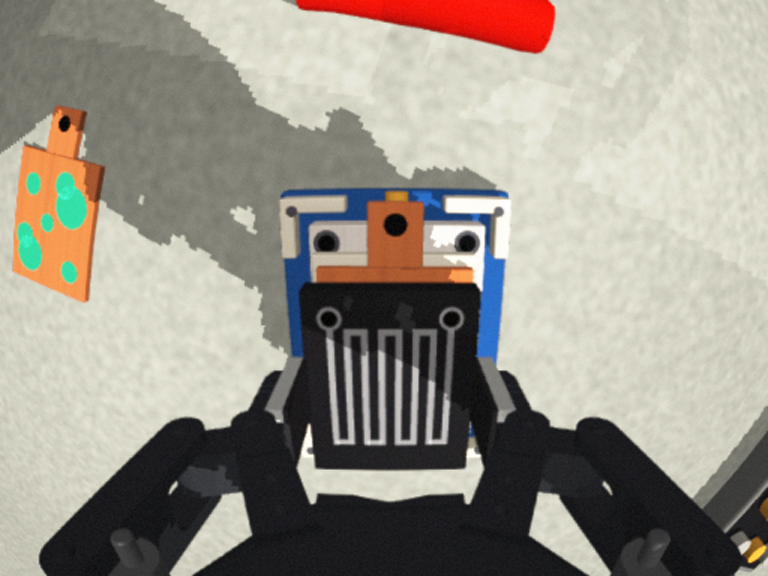

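The flow plate is held level, channels up, and needs about 2 mm to the right to match the stack (collector edge 316–473). I'll lower it and release.

>>> drive_tool([
  [[-0.5, 1.8, 4, 0, 0, 0, 0.55], [0, 0, 4, 0, 0, 0, 0.55], [0, 0, 2, 0, 0, 0, 0.55], [0, 0, 1, 0, 0, 0, 0.55], [0, 0, 1, 0, 0, 0, 0.55], [0, 0, 0.5, 0, 0, 0, 0.55], [0, 0, 0, 0, 0, 0, 0.55]],
])

```text
time_s: 39.5
eef_pos: [0.6274, -0.2624, 0.0331]
tool_rot: [-3.141, 0.0, 0.325]
wrist_force: [-0.1, -0.6, -0.7]
width: 0.656
```

>>> drive_tool([
  [[0, 0, 0.5, 0, 0, 0, 0.55], [0, 0, 0.5, 0, 0, 0, 0.55], [0, 0, 0, 0, 0, 0, 0.55]],
])

```text
time_s: 39.8
eef_pos: [0.6276, -0.2625, 0.0325]
tool_rot: [3.141, -0.0, 0.325]
wrist_force: [-0.7, 0.4, 0.3]
width: 0.655
```

>>> drive_tool([
  [[0, 0, 0.5, 0, 0, 0, 0.55], [0, 0, 0.3, 0, 0, 0, 0.55], [0, 0, 0, 0, 0, 0, 0.55]],
])

```text
time_s: 40.1
eef_pos: [0.6276, -0.2626, 0.0325]
tool_rot: [3.142, 0.0, 0.325]
wrist_force: [-2.5, 1.7, 5.7]
width: 0.654
```

>>> drive_tool([
  [[0, 0, 0, 0, 0, 0, 0.7], [0, 0, 0, 0, 0, 0, 0.76], [0, 0, -3, 0, 0, 0, 0.76], [0, 0, -20, 0, 0, 0, 0.78], [0, 0, -40, 0, 0, 0, 0.78], [0, 0, -40, 0, 0, 0, 0.78], [0, 0, -20, 0, 0, 0, 0.78], [0, 0, 0, 0, 0, 0, 0.78], [0, 0, 0, 0, 0, 0, 0.78]],
])

```text
time_s: 41.0
eef_pos: [0.6273, -0.2624, 0.1541]
tool_rot: [3.142, -0.0, 0.325]
wrist_force: [0.1, 0.6, -0.2]
width: 0.782
```

Run:
```python
from m import *
o(); c=cam('wrist'); save(c,'w22.png'); np.savez('w22.npz',**c)
print('flow',find(c,(260,185),'black',.043,half=50,fish=True,close=9))
M=masks(c['pixels'],'blue')
B=slice(190,340)
for y in(165,180,195):
    x=np.nonzero(M[y,B])[0]+190; q=ray(c,[(x.min()-.5,y),(x.max()+.5,y)],.010,True)*1000; print(q.mean(0)@[-.319,.948],np.linalg.norm(q[0]-q[1]))
```

```text
{'time_s': np.float64(41.0), 'joints': array([-0.4993,  0.3986,  1.5337,  0.    ,  1.2092,  0.7466]), 'eef_pos': array([ 0.6273, -0.2624,  0.1541]), 'tool_rot': array([ 3.1415e+00, -1.0000e-04,  3.2490e-01]), 'wrist_force': array([ 0.0675,  0.5668, -0.2489]), 'width': np.float64(0.7818)}
flow (array([ 633.6, -260.3]), array([84.6, 57.6]), 18.6)
-448.7873771772585 92.47688035956585
-448.27417240767977 92.70743159288153
-448.7853887112033 93.10427111638012
```

View pics/w22.png

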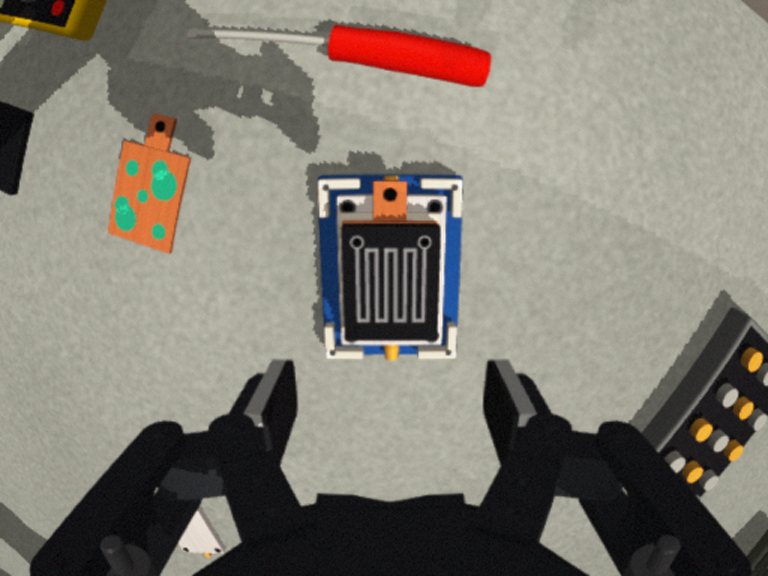

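The finished stack shows at (391,282), channels up, tab over the +x end. A final numeric check of the flow plate's corners (342,223), (440,222), (343,340), (439,341), then I'll hand in.

Run:
```python
from h import *
c=dict(np.load('w22.npz')); corners(c,[(342,223),(440,222),(343,340),(439,341)],43)
print(close_job())
```

```text
world [ 627.7 -262.8] tool [  1.2   1.5 109.4] [[37.9, -26.8, 109.4], [38.5, 29.8, 109.3], [-35.4, -28.5, 109.6], [-36.2, 31.6, 109.4]]
the job is handed in; nothing more can be done
None
```

The half-cell is laid up in the tray and handed in after about 41 s of the 102 s. From bottom to top it is the middle-sized end plate between the corner blocks, the insulator, the clean collector with its tab over the +x end, and the flow-field plate with channels up. No verdict was reported.

**Last checks:** the tray centre measures (627.8, −262.0) mm.

| Part | Where it was measured | Offset from tray centre |
|---|---|---|
| Flow plate | (627.7, −262.8) after release | about 1 mm |
| Insulator | (627.7, −261.6) before it was covered | under 1 mm |
| End plate | long axis on release, width from the tray edges | about 1 to 2 mm along its length, under 1 mm across |
| Collector | in the gripper just before lowering, then corrected | about 1 mm; not re-measured after release |

The final picture shows all four layers flat and parallel to the tray.

**What went wrong on the way:**
- **Collector slipped:** the first grasp was too high, so the fingers slid over the thin plate and pushed it about 4 cm along the bench. I found it again and gripped it lower.
- **Insulator off-centre:** it first landed about 2 mm to one side, and I squeezed it back onto the centreline.
- **Last joint at its limit:** it read −2.5812 rad against a stated limit of −2.58, so I turned the wrist back half a turn. I could not tell whether that counts as passing its range.
- **One check that disagreed:** the automatic outline of the flow plate read 84.6 mm long because it took in the end plate's dark bolt holes. I used its corners read off the picture instead.

I viewed 16 pictures, two over the budget of 14.

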